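# Clean and check the plaster scale

### The arm

A 7-joint arm with a two-finger parallel gripper is mounted at the origin on the work surface. World frame = base frame: x ahead of the robot, y to its left, z up, the work surface at z = 0. Lengths are in m, angles in rad, forces in N, time in s.
With the tool pointing down it reaches from about 0.4 to 0.875 m from the base axis. Payload 19.3 kg.
Tool frame: the origin (TCP) lies at the very end of the fingers, on their centre line; the grasp point (between the pads) lies 19 mm behind it; z points along the fingers, y is the line along which they close (so a half turn about z gives the same grasp; the last joint's range is limited). The gripper opens to 85 mm and grips with 20 to 120 N. Pads are 22 mm wide; open, the fingers measure 114 mm over their backs; the gripper's body (76 mm by 85 mm) begins 54 mm behind the grasp point. The pads swing forward as they close: fully open they stand 13 mm farther back than shut.
Start: joints at [1.231, 0.521, -0.036, 1.599, 0.021, 1.021, -0.113], TCP at [0.167, -0.602, 0.191] pointing down, gripper open.
Joint ranges: [-2.91, 2.91], [-0.3, 2.13], [-1.5, 1.42], [0.17, 2.43], [-1.26, 4.41], [0.16, 1.93], [-2.52, 2.52]. Speed limits (rad/s): [1.89, 1.89, 2.39, 2.39, 3.01, 3.01, 3.01].

### API

Orientations are given as [roll, pitch, yaw] about the fixed x, y, z axes, in that order (R = Rz(yaw) Ry(pitch) Rx(roll)).
In Python, from workcell import monitor, optics, workorder gives the robot as it stands.
- The arm moves only by the tool apply_moves, never from a script. Its arguments are lists of equal length, an entry for each row: "linear": the shift along the tool's x, y, z each as a share of 0.1 m, from -1 to 1, a list of three; "delta_rot": the turn, a rotation vector about the tool's x, y, z each as a share of 120 degrees, from -1 to 1, a list of three. A call has exactly 5 rows; each row is the pose to reach, as a shift and turn from the pose commanded when the call began, along the tool's axes at that moment; what a row does not reach only later rows make up. A row lasts 1/12 s, in which the tool goes at most 41.7 mm and 7.16 degrees, less where a joint would pass 70% of its speed; a pose out of reach is approached as far as the arm can. A call with a number of a shift or a turn outside -1 to 1 is refused whole. A call with a gripper value outside its range is refused whole. "gripper" is the opening, from -1 (shut) to 1 (fully open), set as the call begins (left out, the last holds). The fingers move at their own pace and stop on an object; "force" is the grip in N (left out, the last holds). Time passes only in rows, so rows that repeat a pose let the fingers close, or fill a call up. It gives the time, the measured TCP pose, the force, the opening and the grip force at its end, in the units of the state.
- monitor.observe(): the state, without advancing time (a new reading comes with each control period).
- optics.grab_frame(name): name is "scene" or "top" or "wrist"; returns (picture, depth): 480x640x3 uint8, red, green, blue; 480x640 float32, m along the optical axis (not along the pixel's ray), 0 where there is no reading.
- optics.camera_info(name): a dict with "fx", "fy", "cx", "cy" (pixels), "rvec" (rotation vector, rad) and "tvec" (3), from world to camera coordinates, as OpenCV has them; the wrist camera has in their place "T_tool_cam" (4x4, takes a point from camera to tool coordinates, whose origin is the TCP and whose axes are the flange's). Camera axes: x right, y down, z forward; pixel columns grow to the right and rows downward; lengths in m; the calibration is good to about 2 mm. The wrist camera is an equidistant fisheye: a pixel r from the principal point sees the ray r / f radians off the axis. A picture is of the moment at which its call begins: read the wrist's pose just before it. camera_info takes no time and is no camera call.
- workorder.job_done(): hands the job in; it is judged then, once.
The state is a dict: "clock": time; "qpos": joint angles; "qd": joint speeds; "joint_efforts": joint torques, N m; "position": TCP position; "tool_rot": TCP orientation; "force": force on the tool from outside, world axes, zero at the start; "moment": the same for the moment, N m; "grip_width": finger opening in m; "finger_force": force on a finger pad.
Only numpy, scipy, OpenCV 4.12 (cv2) and the standard library are available. Lean on these libraries where they do the work, as an engineer would, in place of code of your own. Each camera call takes 0.05 s, during which the arm holds its last target. There are 200 camera calls.

### The job

Get the bench scale ready for weighing plaster: with the scraper block, push all the loose plaster chips off its platform into the waste tray beside it, and stand the scraper back on its blue pad. Then check the scale with every brass weight on the green mat, lightest first and one at a time: stand it gently on the centre of the platform, let go of it for two seconds so that the scale settles, and stand it back on the mat. Finish by standing the mixing tub on the centre of the empty platform; never force the platform down to its stop, and leave the other things on the table where they are.

Things in the scene. Friction and masses are not known exactly. Their poses are not given: they have to be found in the camera images.
- scale: Blue spring bench scale, fixed. Origin on the table under the centre of its platform; z up, x away from the dial console, y left. Square steel platform 180 x 180 mm, 8 mm thick, top 64 mm above the table when empty, overhanging the 165 mm wide housing; dial console on the -x side to 170 mm from the origin, below 56 mm. A printed ring 80 mm across and a cross mark the platform's centre
- pan_center (a point): Centre of the top face of the scale's platform; axes as the scale's; it sinks with the platform
- pan (a joint): How far the sprung platform has sunk, in m: 0 when empty, 1 mm for each 100 g or 0.98 N on it, damped; its stop is at 12 mm
- waste_tray: Black open waste tray against the scale's -y side, fixed, 210 (x) x 120 (y) x 40 mm high, walls and floor 4 mm. Origin under its centre, 145 mm from the scale's origin along the scale's -y; axes as the scale's. Its near wall lies 5 mm inside the platform's edge, under the platform, so what is pushed over that edge falls in
- scraper: Scraper block standing upright: wooden block with an orange plastic sole, 130 (x, the scraping width) x 34 (y) x 35 mm high, and on top of its middle a darker wooden grip 70 (x) x 24 (y) x 43 mm high; 78 mm high in all, 0.2 kg. Origin at the centre of its sole; z up. Both long faces are alike
- pad: Blue pad, fixed, 180 (x) x 90 (y) x 3 mm, the scraper's place. Origin at the centre of its underside
- mat: Green mat, fixed, 260 (x) x 120 (y) x 3 mm, the check weights' place. Origin at the centre of its underside
- tub: Small empty mixing tub, off-white with a black rim, round, 58 mm across at the foot, 64 mm at the rim (68 mm over the rim bead), 77 mm high, about 0.12 kg. Origin at the centre of its underside, z up
- w100: Brass check weight of 100 g: round body 30 mm across and 16 mm high, on it a neck 5 mm high and a round knob 15 mm across and 12 mm high; 33 mm high in all. Origin at the centre of its underside, z up. May be absent
- w200: Brass check weight of 200 g: round body 38 mm across and 20 mm high, on it a neck 5 mm high and a round knob 17 mm across and 13 mm high; 38 mm high in all. Origin at the centre of its underside, z up. May be absent
- w500: Brass check weight of 500 g: round body 52 mm across and 27 mm high, on it a neck 6 mm high and a round knob 22 mm across and 14 mm high; 47 mm high in all. Origin at the centre of its underside, z up. May be absent
- chip1: Loose white plaster chip about 26 x 18 mm, 10 mm thick, 12 g, at first lying on the scale's platform. Origin at the centre of its underside. May be absent
- chip2: Loose white plaster chip about 24 x 20 mm, 9 mm thick, 12 g, at first lying on the scale's platform. Origin at the centre of its underside. May be absent
- chip3: Loose white plaster chip about 21 x 16 mm, 11 mm thick, 12 g, at first lying on the scale's platform. Origin at the centre of its underside. May be absent
- chip4: Loose white plaster chip about 28 x 17 mm, 9 mm thick, 12 g, at first lying on the scale's platform. Origin at the centre of its underside. May be absent
- chip5: Loose white plaster chip about 23 x 19 mm, 10 mm thick, 12 g, at first lying on the scale's platform. Origin at the centre of its underside. May be absent
- spray: Clear spray bottle with red cap, 68 mm across, 190 mm high, a bystander. Origin at the centre of its underside
- jar: Glass jar with blue lid, 56 mm across, 75 mm high, a bystander. Origin at the centre of its underside
- tape: Roll of black tape lying flat, 90 mm across, 24 mm high, a bystander. Origin at the centre of its underside
- brush: Brush lying on the table, a bystander
- spatula: Spatula lying on the table, a bystander
- mould: Plaster mould with a black strap, 120 x 90 x 57 mm high, a bystander. Origin at the centre of its underside
- medallion: Round white plaster cast, 84 mm across, 22 mm high, a bystander. Origin at the centre of its underside
Mind the look-alikes: they are no part of the job. What is shaped like the scraper but red is not meant.

How it is judged:
By the outcome, as a careful person would: the job done as asked, in the order asked, and still so for the second after the job is handed in, with the robot touching nothing.
Of w100, w200, w500 only 2 to 3 are there at a start; the rules pass over those that are not, and their reading is None.
Of chip1, chip2, chip3, chip4, chip5 only 3 to 5 are there at a start; the rules pass over those that are not, and their reading is None.
At some moment in a run one of w100, w200, w500, tub may be knocked a few centimetres aside while the robot is not near it.
It also fails if it takes over 210 s, if anything falls off the work surface, if the arm or the gripper's body presses on something with over 40 N, if the wrist force passes 120 N, or if a joint passes its speed limit or range.

## Working session

There is one attempt and no reset: what is moved stays moved. The work goes in short steps, Python scripts to look and compute and a tool call to move; the robot and the scene stay as the last step left them, time stands still between calls to the robot, and variables do not carry over. Pictures are saved under pics/ and viewed, at most 14 in all, crops included, and the job is handed in when it is done.

Besides the shell and the picture viewer there is one more tool, called after "Request:" by a JSON object that holds its "fn" and its "kwargs", one argument or row to a line. apply_moves: Moves the arm, as the interface text tells. Its arguments: {"type":"object","properties":{"linear":{"type":"array"},"delta_rot":{"type":"array"},"gripper":{"type":"number"},"force":{"type":"number"}},"required":["linear","delta_rot"]}

```bash
ls; mkdir -p pics; cat > h.py <<'E'
import numpy as np, cv2
from workcell import monitor, optics, workorder
def grab(n):
    st=monitor.observe(); im,d=optics.grab_frame(n); return st,im,d
def save(n,im): cv2.imwrite('pics/'+n+'.png',im[:,:,::-1])
E
python3 - <<'E'
from h import *
print(monitor.observe())
for n in('scene','top'):
    st,im,d=grab(n); save(n+'0',im); np.savez('pics/'+n+'0',im=im,d=d); print(n,optics.camera_info(n))
print(optics.camera_info('wrist'))
E
```

```text
pics
{'clock': 0.0, 'qpos': array([ 1.23079721,  0.52202882, -0.03630529,  1.6000023 ,  0.02119752,
        1.02108898, -0.11281954]), 'qd': array([ 0.00133757,  0.00044057,  0.00020294,  0.00045485, -0.00118032,
       -0.00160639,  0.00021709]), 'joint_efforts': array([ 6.98089548e-05, -9.27094173e+01,  1.98019691e+00, -3.69935381e+01,
        1.78548211e-02,  8.19649897e-03,  7.03783689e-05]), 'position': array([ 0.16643403, -0.60203763,  0.19081882]), 'tool_rot': array([-3.14045363e+00,  9.01527118e-05,  2.69749080e-01]), 'force': array([-0.20813148,  0.48749383, -0.33530242]), 'moment': array([0.04929442, 0.01906858, 0.00765182]), 'finger_force': 0.0, 'grip_width': 0.08529499024425423}
scene {'fx': 526.0503751489506, 'fy': 526.0503751489506, 'cx': 307.3496371436501, 'cy': 228.3133853738931, 'rvec': array([ 1.51858054,  2.25895439, -0.71159499]), 'tvec': array([ 0.20003674, -0.36595915,  1.65632362])}
top {'fx': 561.8647678139686, 'fy': 561.8647678139686, 'cx': 322.75057973124035, 'cy': 237.85614541133396, 'rvec': array([ 2.16123913, -2.21650355,  0.08290611]), 'tvec': array([0.01773619, 0.52660242, 1.84324389])}
{'fx': 371.64829954431775, 'fy': 371.64829954431775, 'cx': 318.3176789903186, 'cy': 235.32014311209457, 'T_tool_cam': array([[ 1.69539030e-04, -9.51532118e-01, -3.07549346e-01,
         7.90646575e-02],
       [ 9.99999936e-01,  6.43932203e-05,  3.52030669e-04,
        -8.55633761e-04],
       [-3.15164395e-04, -3.07549386e-01,  9.51532068e-01,
        -1.82583707e-01],
       [ 0.00000000e+00,  0.00000000e+00,  0.00000000e+00,
         1.00000000e+00]])}
```

View pics/top0.png

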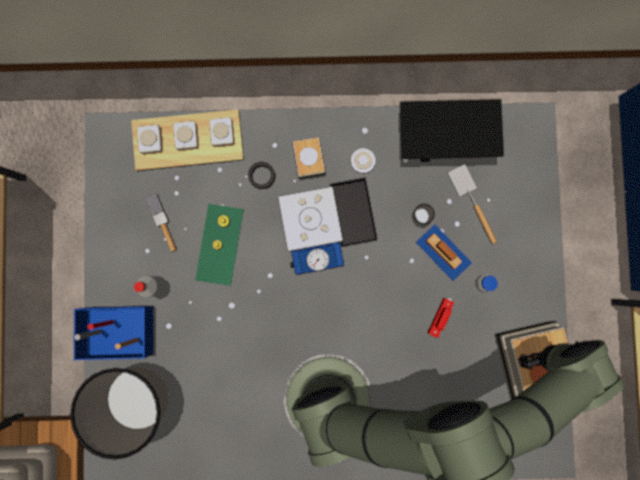

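View pics/scene0.png

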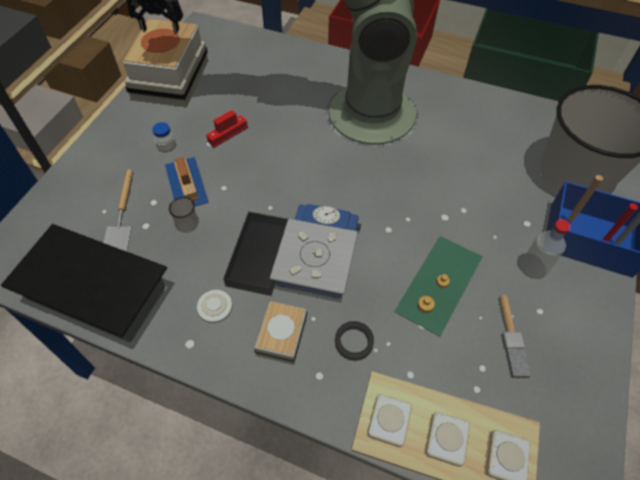

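The top view shows the scale platform at (311,218) with 5 chips on it, and the tray to its right at (353,212). The scraper on its blue pad is at (443,250), the tub at (423,215), and two weights on the mat at (223,221) and (217,245). The red decoy is at (440,317). Next I'll measure these.

```bash
cat >> h.py <<'E'
def ray(n,uv):
    c=optics.camera_info(n); R=cv2.Rodrigues(c['rvec'])[0]; t=c['tvec']
    uv=np.atleast_2d(uv).astype(float)
    d=np.c_[(uv[:,0]-c['cx'])/c['fx'],(uv[:,1]-c['cy'])/c['fy'],np.ones(len(uv))]@R
    return -R.T@t,d
def plane(n,uv,z):
    o,d=ray(n,uv); return (o+d*((z-o[2])/d[:,2])[:,None])[:,:2]
def proj(n,P):
    c=optics.camera_info(n); P=np.atleast_2d(P).astype(float)
    q=P@cv2.Rodrigues(c['rvec'])[0].T+c['tvec']
    return q[:,:2]/q[:,2:]*[c['fx'],c['fy']]+[c['cx'],c['cy']]
def blobs(mask,amin=3):
    n,l,s,c=cv2.connectedComponentsWithStats(mask.astype(np.uint8))
    return [(l==i) for i in range(1,n) if s[i,4]>=amin]
def rect(n,m,z):
    p=plane(n,np.argwhere(m)[:,::-1],z).astype(np.float32)*1000
    (c,s,a)=cv2.minAreaRect(cv2.convexHull(p)); return np.round(c,1),np.round(s,1),round(a,1)
E
python3 - <<'E'
from h import *
for n in('top','scene'):
    z=np.load(f'pics/{n}0.npz'); im=z['im']; hsv=cv2.cvtColor(im,cv2.COLOR_RGB2HSV); H,S,V=[hsv[...,i].astype(int) for i in range(3)]
    print(n)
    win=np.zeros(H.shape,bool)
    if n=='top': win[170:300,180:500]=1
    else: win[140:350,150:500]=1
    for nm,mask,zz,a in [('blue',(H>95)&(H<125)&(S>120),.003,60),('green',(H>60)&(H<90)&(S>90),.003,300),
        ('brass',(H>15)&(H<32)&(S>110)&(V>90),.03,5),('orange',(H>5)&(H<18)&(S>90),.03,5)]:
        for m in blobs(mask&win,a): print(nm,m.sum(),np.argwhere(m).mean(0)[::-1].round(1),rect(n,m,zz))
    pm=(S<40)&(V>150)&win
    for m in blobs(pm,300):
        print('plat',m.sum(),rect(n,m,.064))
    big=cv2.resize(im[170:290,190:480] if n=='top' else im[140:330,160:480],None,fx=2.7 if n=='top' else 2.4,fy=2.7 if n=='top' else 2.4,interpolation=cv2.INTER_CUBIC); save(n+'c',big)
E
```

```text
top
blue 797 [443.2 253.3] (array([ 470.3, -397.3]), array([176.3,  87.3]), 41.8)
blue 705 [316.9 257.4] (array([461.2,  24.5]), array([ 77.3, 168.2]), 9.4)
blue 180 [489.3 282.8] (array([ 363.6, -544.9]), array([46.9, 46.4]), 88.5)
green 2339 [218.9 245.9] (array([516. , 350.1]), array([115.2, 254.2]), 79.2)
brass 55 [309.3 171. ] (array([747.8,  37.9]), array([73. , 10.1]), 88.6)
brass 158 [485.2 224.1] (array([ 559. , -531.3]), array([133.9,  16.4]), 24.1)
brass 114 [223.3 220.7] (array([590.8, 330.9]), array([37.6, 34.8]), 43.8)
brass 194 [441.6 250.7] (array([ 473.7, -390.7]), array([124.9,  30.6]), 43.1)
brass 68 [216.9 244.4] (array([512.9, 354.1]), array([28.1, 27.7]), 43.8)
orange 39 [302.3 171.9] (array([746.8,  66.1]), array([29.9, 13.4]), 88.6)
orange 18 [310.9 171.2] (array([747.8,  37.9]), array([19.9, 10.1]), 88.6)
orange 14 [319.4 170.5] (array([750.4,   9.6]), array([23.2,  3.4]), 88.6)
orange 237 [484.8 223.7] (array([ 559.3, -532. ]), array([136.7,  17.9]), 24.1)
orange 392 [443.5 250.9] (array([ 474.5, -391.6]), array([124.9,  37.6]), 43.2)
plat 455 (array([ 702. 
[... 1005 characters left out ...]
e 54 [191.3 195.8] (array([ 526.2, -343. ]), array([27.2, 25.4]), 49.5)
orange 5 [293.4 309.6] (array([732.9,  49.5]), array([7.7, 2.4]), 23.2)
orange 8 [299.1 311. ] (array([731.6,  62.9]), array([10.3,  4.7]), 22.8)
orange 13 [297.4 318.9] (array([751.1,  66.2]), array([15.9,  9.6]), 39.8)
orange 12 [260.8 340.2] (array([830.5,  11. ]), array([14.6,  4.5]), 25.2)
orange 8 [292.4 340.5] (array([804.7,  77.5]), array([ 4.7, 13.2]), 61.1)
orange 14 [290.4 346.5] (array([821. ,  78.7]), array([ 6.6, 16.2]), 69.3)
plat 433 (array([550.9,  98.3]), array([104.8,  54.4]), 10.6)
plat 842 (array([ 805.5, -117.1]), array([76.1, 78.2]), 22.1)
plat 523 (array([797.8,  46.6]), array([57.9, 56.1]), 23.2)
```

View pics/topc.png

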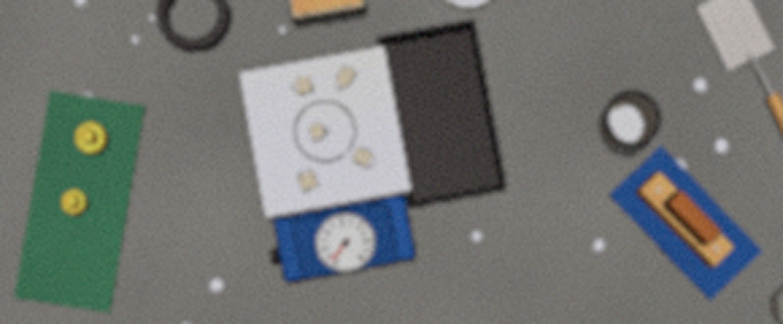

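The zoomed top view shows chips at crop (303,85), (346,76), (318,131), (364,157) and (308,180). The w200 is at (90,137), the w100 at (73,202), the scraper grip at (692,218) and the tub at (630,120).

```bash
cat >> h.py <<'E'
SC=np.array([.589,.0455]); SY=np.radians(9.1)
def toscale(p): c,s=np.cos(SY),np.sin(SY); return (np.atleast_2d(p)-SC)@np.array([[c,-s],[s,c]])
def fromscale(p): c,s=np.cos(SY),np.sin(SY); return np.atleast_2d(p)@np.array([[c,s],[-s,c]])+SC
from scipy.spatial.transform import Rotation as Ro
def plan(wps,start=None):
    """wps: (x,y,z,yawdeg,ncalls); prints calls: linear final, rotz final share; 5 rows ramp"""
    st=monitor.observe(); p=st['position']; yaw=st['tool_rot'][2]
    if start is not None: p=np.array(start[:3]); yaw=np.radians(start[3])
    for x,y,z,yw,n in wps:
        q=np.array([x,y,z]); yw=np.radians(yw); p0,y0=p,yaw
        for i in range(1,n+1):
            pt=p0+(q-p0)*i/n; yt=y0+(yw-y0)*i/n
            R=Ro.from_euler('xyz',[np.pi,0,yaw]).as_matrix()
            l=R.T@(pt-p)/.1; dz=-(yt-yaw)/np.radians(120)
            print('L',l.round(3).tolist(),'rz',round(dz,4)); p,yaw=pt,yt
E
python3 - <<'E'
from h import *
c=np.array([[303,85],[346,76],[318,131],[364,157],[308,180]])/2.7+[190,170]
print(toscale(plane('top',c,.071)).round(4))
z=np.load('pics/top0.npz'); im,d=z['im'],z['d']; hsv=cv2.cvtColor(im,cv2.COLOR_RGB2HSV); H,S,V=[hsv[...,i].astype(int) for i in range(3)]
# grip = darker wood in scraper region
w=np.zeros(H.shape,bool); w[225:275,415:475]=1
m=(H<18)&(S>90)&w; print('scraper all V', np.percentile(V[m],[5,25,50,75,95]))
for m2 in blobs(m&(V<150),20): print('grip',m2.sum(),rect('top',m2,.081))
print('sole',rect('top',m&(V>150),.038))
w[:]=0; w[195:235,405:445]=1
for m2 in blobs((V<70)&w,20): print('tubrim',rect('top',m2,.077))
print('weights',plane('top',[[223.3,220.7],[216.9,244.4]],.028))
print('scene', plane('scene',[[442.7,280.2],[425.9,303.1]],.022))
# scene-pix consistency for platform
print(proj('scene',np.c_[fromscale([[.09,.09],[.09,-.09],[-.09,.09],[-.09,-.09]]),np.full(4,.064)]).round(1).tolist())
for n in ['top']:
  for uv in [(311,235),(443,247),(240,250),(219,260)]: print(uv,d[uv[1],uv[0]])
E
```

```text
[[ 0.0566  0.0139]
 [ 0.0579 -0.0387]
 [-0.0011  0.0063]
 [-0.0418 -0.0421]
 [-0.0566  0.0286]]
scraper all V [ 89. 131. 156. 171. 199.]
grip 162 (array([ 473.2, -379.5]), array([119.1,  36.5]), 43.2)
sole (array([ 474.9, -390.7]), array([124.3,  30.4]), 43.1)
tubrim (array([ 617.6, -324. ]), array([51.6, 13. ]), 88.6)
tubrim (array([ 576.5, -321.4]), array([47. , 68.1]), 7.6)
weights [[0.59115639 0.33111458]
 [0.51335889 0.3531723 ]]
scene [[0.51956648 0.3550231 ]
 [0.59540086 0.33318695]]
[[344.0, 292.5], [269.4, 277.3], [357.6, 230.3], [288.2, 217.3]]
(311, 235) 1.8152487
(443, 247) 1.8033035
(240, 250) 1.8867028
(219, 260) 1.8617154
```

```bash
python3 - <<'E'
from h import *
plan([(.4745,-.391,.18,43.1,4),(.4745,-.391,.050,43.1,3)])
E
```

```text
L [0.883, -0.303, 0.027] rz -0.0576
L [0.913, -0.195, 0.027] rz -0.0576
L [0.93, -0.084, 0.027] rz -0.0576
L [0.933, 0.029, 0.027] rz -0.0576
L [0.0, -0.0, 0.433] rz -0.0
L [0.0, -0.0, 0.433] rz -0.0
L [0.0, -0.0, 0.433] rz -0.0
```

Request:
{"fn": "apply_moves", "kwargs": {
  "linear": [
    [0.1,-0.03,0],
    [0.3,-0.1,0.01],
    [0.5,-0.18,0.015],
    [0.7,-0.24,0.02],
    [0.88,-0.3,0.03]
  ],
  "delta_rot": [
    [0,0,-0.01],
    [0,0,-0.02],
    [0,0,-0.035],
    [0,0,-0.045],
    [0,0,-0.058]
  ],
  "gripper": 1
}}

```text
clock: 0.52
position: [0.2452, -0.5487, 0.1883]
tool_rot: [-3.141, -0.0, 0.394]
force: [0.2, -0.3, -0.1]
grip_width: 0.0854
finger_force: 0.0
```

Request:
{"fn": "apply_moves", "kwargs": {
  "linear": [
    [0.18,-0.04,0.005],
    [0.37,-0.08,0.01],
    [0.55,-0.12,0.015],
    [0.73,-0.16,0.02],
    [0.91,-0.2,0.03]
  ],
  "delta_rot": [
    [0,0,-0.012],
    [0,0,-0.023],
    [0,0,-0.035],
    [0,0,-0.046],
    [0,0,-0.058]
  ]
}}

```text
clock: 0.93
position: [0.3212, -0.4958, 0.1854]
tool_rot: [-3.142, 0.0, 0.515]
force: [-0.5, -0.4, -0.8]
grip_width: 0.0853
finger_force: 0.0
```

Request:
{"fn": "apply_moves", "kwargs": {
  "linear": [
    [0.19,-0.02,0.005],
    [0.37,-0.03,0.01],
    [0.56,-0.05,0.015],
    [0.74,-0.07,0.02],
    [0.93,-0.08,0.03]
  ],
  "delta_rot": [
    [0,0,-0.012],
    [0,0,-0.023],
    [0,0,-0.035],
    [0,0,-0.046],
    [0,0,-0.058]
  ]
}}

```text
clock: 1.35
position: [0.3983, -0.4432, 0.1824]
tool_rot: [3.142, 0.0, 0.636]
force: [-0.3, 0.3, 0.0]
grip_width: 0.0851
finger_force: 0.0
```

Request:
{"fn": "apply_moves", "kwargs": {
  "linear": [
    [0.25,0.005,0.005],
    [0.48,0.01,0.01],
    [0.7,0.02,0.015],
    [0.85,0.03,0.02],
    [0.93,0.03,0.03]
  ],
  "delta_rot": [
    [0,0,-0.012],
    [0,0,-0.023],
    [0,0,-0.035],
    [0,0,-0.046],
    [0,0,-0.058]
  ]
}}

```text
clock: 1.77
position: [0.4758, -0.3897, 0.1792]
tool_rot: [-3.142, -0.001, 0.76]
force: [-0.2, -0.1, -0.6]
grip_width: 0.0853
finger_force: 0.0
```

```bash
cat >> h.py <<'E'
def wray(st,uv):
    c=optics.camera_info('wrist'); T=c['T_tool_cam']; uv=np.atleast_2d(uv).astype(float)
    a=(uv-[c['cx'],c['cy']])/c['fx']; r=np.linalg.norm(a,axis=1); s=np.sinc(r/np.pi)
    d=np.c_[a*s[:,None],np.cos(r)]
    R=Ro.from_euler('xyz',st['tool_rot']).as_matrix()
    return st['position']+R@T[:3,3], d@T[:3,:3].T@R.T
def wplane(st,uv,z):
    o,d=wray(st,uv); return (o+d*((z-o[2])/d[:,2])[:,None])[:,:2]
E
python3 - <<'E'
from h import *
st,im,d=grab('wrist'); save('w1',im); np.savez('pics/w1',im=im,d=d); print(st['qpos'],st['position'],st['tool_rot'])
hsv=cv2.cvtColor(im,cv2.COLOR_RGB2HSV); H,S,V=[hsv[...,i].astype(int) for i in range(3)]
for m in blobs((H<20)&(S>90)&(V>60),800): 
    uv=np.argwhere(m)[:,::-1]; print(m.sum(),uv.mean(0)); 
    p=wplane(st,uv,.081).astype(np.float32)*1000; print(cv2.minAreaRect(cv2.convexHull(p)))
E
```

```text
[ 0.73788179  0.52418908 -0.21545772  1.63278286  0.12688719  0.9982088
 -0.32913362] [ 0.47584399 -0.3897377   0.1792484 ] [-3.14159005e+00 -6.69138514e-04  7.60022473e-01]
3876 [319.90454076 217.33152735]
((483.5943298339844, -383.7291259765625), (111.34567260742188, 28.51372718811035), 42.82179641723633)
1086 [473.24217311 235.14640884]
((554.9733276367188, -493.5331726074219), (111.83647155761719, 10.094018936157227), 23.153528213500977)
838 [147.73747017 334.38424821]
((284.5209045410156, -345.28558349609375), (81.33329010009766, 26.781761169433594), 2.608732223510742)
```

View pics/w1.png

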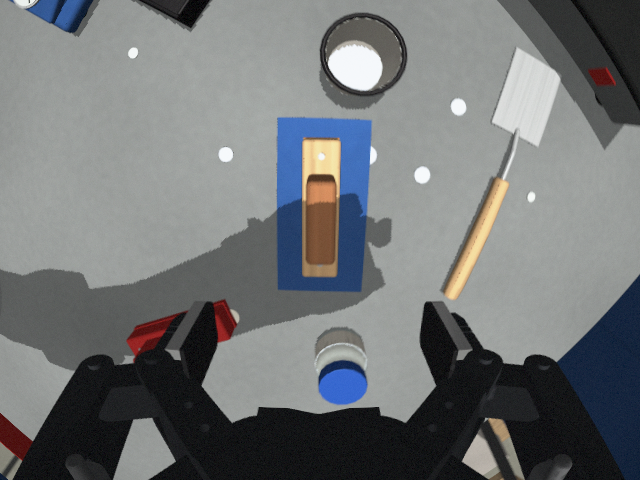

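Wrist view: the scraper block spans (302..341, 138..277), with its grip at (321,220). The tub rim is centred near (363,54), and the block lines up with the tool.

```bash
python3 - <<'E'
from h import *
z=np.load('pics/w1.npz')
st=monitor.observe(); st=dict(st,position=np.array([ 0.47584399,-0.3897377,0.1792484]),tool_rot=np.array([-3.14159,-.00067,.76002]))
print('block',wplane(st,[[302,138],[341,138],[302,277],[339,277]],.038).round(4).tolist())
p=wplane(st,[[302,138],[341,138],[302,277],[339,277]],.038); print(p.mean(0), np.degrees(np.arctan2(*(p[0]+p[1]-p[2]-p[3])[::-1])))
pd=wplane(st,[[278,118],[372,121],[278,290],[361,292]],.003); print('pad',pd.mean(0),np.degrees(np.arctan2(*(pd[0]+pd[1]-pd[2]-pd[3])[::-1])))
print('grip',wplane(st,[[307,264],[336,264],[306,183],[336,183]],.081).mean(0))
print('tub',wplane(st,[[320,54],[406,54],[363,13],[363,96]],.075))
plan([(*p.mean(0),.05,43.1,3)])
E
```

```text
block [[0.5115, -0.3357], [0.5347, -0.36], [0.4162, -0.4242], [0.4405, -0.4498]]
[ 0.47572729 -0.39243824] 43.263035244568215
pad [ 0.47096555 -0.3990252 ] 41.91939185192116
grip [ 0.47519474 -0.39280348]
tub [[ 0.57074932 -0.30048767]
 [ 0.61811137 -0.34650844]
 [ 0.61815373 -0.30059387]
 [ 0.56975199 -0.34648142]]
L [-0.008, 0.007, 0.43] rz 0.0016
L [-0.008, 0.007, 0.43] rz 0.0016
L [-0.008, 0.007, 0.43] rz 0.0016
```

Request:
{"fn": "apply_moves", "kwargs": {
  "linear": [
    [-0.01,0.01,0.15],
    [-0.02,0.02,0.35],
    [-0.02,0.02,0.55],
    [-0.02,0.02,0.75],
    [-0.02,0.02,0.9]
  ],
  "delta_rot": [
    [0,0,0.002],
    [0,0,0.004],
    [0,0,0.004],
    [0,0,0.004],
    [0,0,0.004]
  ]
}}

```text
clock: 2.23
position: [0.4721, -0.3951, 0.0878]
tool_rot: [-3.14, 0.001, 0.746]
force: [0.1, 0.1, 0.3]
grip_width: 0.0857
finger_force: 0.0
```

Request:
{"fn": "apply_moves", "kwargs": {
  "linear": [
    [0,0,0.12],
    [0,0,0.24],
    [0,0,0.34],
    [0,0,0.39],
    [0,0,0.39]
  ],
  "delta_rot": [
    [0,0,0],
    [0,0,0],
    [0,0,0],
    [0,0,0],
    [0,0,0]
  ]
}}

```text
clock: 2.65
position: [0.4731, -0.3942, 0.0495]
tool_rot: [-3.14, 0.0, 0.747]
force: [-0.3, 0.6, 0.4]
grip_width: 0.0853
finger_force: 0.0
```

Request:
{"fn": "apply_moves", "kwargs": {
  "linear": [
    [0,0,0],
    [0,0,0],
    [0,0,0],
    [0,0,0],
    [0,0,0]
  ],
  "delta_rot": [
    [0,0,0],
    [0,0,0],
    [0,0,0],
    [0,0,0],
    [0,0,0]
  ],
  "gripper": -1,
  "force": 40
}}

```text
clock: 3.07
position: [0.4737, -0.3945, 0.0508]
tool_rot: [3.141, -0.0, 0.747]
force: [-0.1, -0.5, -1.1]
grip_width: 0.0257
finger_force: 0.0
```

Request:
{"fn": "apply_moves", "kwargs": {
  "linear": [
    [0,0,0],
    [0,0,0],
    [0,0,0],
    [0,0,0],
    [0,0,0]
  ],
  "delta_rot": [
    [0,0,0],
    [0,0,0],
    [0,0,0],
    [0,0,0],
    [0,0,0]
  ]
}}

```text
clock: 3.48
position: [0.4736, -0.3943, 0.0504]
tool_rot: [-3.142, -0.0, 0.747]
force: [-0.4, -0.6, 0.1]
grip_width: -0.0002
finger_force: 0.0
```

```bash
python3 - <<'E'
from h import *
st,im,d=grab('wrist'); save('w2',im); np.savez('pics/w2',im=im,d=d)
E
```

```text
(no output)
```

View pics/w2.png

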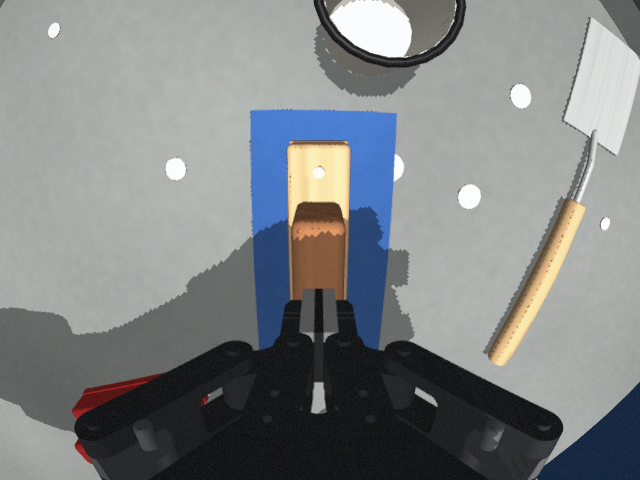

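The fingers closed to zero at (320,310). They look either behind the grip's near end or above it. I'll use depth to tell which.

```bash
python3 - <<'E'
from h import *
d=np.load('pics/w2.npz')['d']; st=monitor.observe(); print(st['position'],st['tool_rot'],st['grip_width'],st['force'])
T=optics.camera_info('wrist')['T_tool_cam']; R=Ro.from_euler('xyz',st['tool_rot']).as_matrix()
for uv in [(320,180),(320,160),(320,215),(320,230),(320,255),(320,280),(310,295),(311,305),(311,320),(319,325),(330,320),(300,280),(270,200)]:
    o,r=wray(st,uv); z=d[uv[1],uv[0]]
    f=R@T[:3,2]; k=z/(r[0]@f); P=o+r[0]*k; print(uv,round(float(z),4),'world',P.round(4),'tool',(R.T@(P-st['position'])).round(4))
E
```

```text
[ 0.47362137 -0.39435241  0.0503863 ] [-3.14157205e+00 -3.67659296e-05  7.47319686e-01] -0.00021681883302393005 [-0.01500421  0.14016425  0.65013689]
(320, 180) 0.1954 world [ 0.5084 -0.3625  0.0381] tool [0.0472 0.0003 0.0123]
(320, 160) 0.1923 world [ 0.5163 -0.3552  0.0379] tool [0.0579 0.0003 0.0125]
(320, 215) 0.169 world [ 0.5003 -0.3698  0.0693] tool [ 0.0362  0.0002 -0.019 ]
(320, 230) 0.1594 world [ 0.4976 -0.3723  0.0806] tool [ 0.0325  0.0001 -0.0302]
(320, 255) 0.1635 world [ 0.489  -0.3803  0.08  ] tool [ 0.0209  0.0001 -0.0296]
(320, 280) 0.1674 world [ 0.4801 -0.3886  0.0799] tool [ 0.0087  0.0002 -0.0295]
(310, 295) 0.1476 world [ 0.4792 -0.3838  0.0999] tool [ 0.0113 -0.0039 -0.0495]
(311, 305) 0.1379 world [ 0.4802 -0.3837  0.1098] tool [ 0.0121 -0.0033 -0.0594]
(311, 320) 0.129 world [ 0.4797 -0.3843  0.1195] tool [ 0.0113 -0.0032 -0.0691]
(319, 325) 0.1248 world [ 0.482  -0.3861  0.1237] tool [ 0.0118 -0.0004 -0.0733]
(330, 320) 0.1284 world [ 0.4845 -0.3891  0.1199] tool [ 0.0116  0.0035 -0.0695]
(300, 280) 0.1667 world [ 0.4742 -0.3818  0.0806] tool [ 0.009  -0.0089 -0.0302]
(270, 200) 0.2336 world [ 0.4736 -0.3518  0.0038] tool [ 0.0289 -0.0312  0.0466]
```

```bash
python3 - <<'E'
from h import *
z=np.load('pics/w2.npz'); d=z['d'];im=z['im']; st=monitor.observe()
T=optics.camera_info('wrist')['T_tool_cam']; R=Ro.from_euler('xyz',st['tool_rot']).as_matrix(); f=R@T[:3,2]
for u in (308,315,324):
  for v in range(282,304,2):
    o,r=wray(st,(u,v)); P=o+r[0]*(d[v,u]/(r[0]@f)); print((u,v),im[v,u],(R.T@(P-st['position'])).round(4))
E
```

```text
(308, 282) [139  96  66] [ 0.008  -0.0053 -0.0301]
(308, 284) [138  92  64] [ 0.0074 -0.0052 -0.0311]
(308, 286) [135  91  61] [ 0.0062 -0.0053 -0.0306]
(308, 288) [118  87  68] [ 0.0048 -0.0053 -0.0298]
(308, 290) [81 83 85] [ 0.0115 -0.0048 -0.0454]
(308, 292) [81 80 79] [ 0.0113 -0.0048 -0.0469]
(308, 294) [83 81 82] [ 0.0111 -0.0048 -0.0483]
(308, 296) [83 83 83] [ 0.0116 -0.0047 -0.0511]
(308, 298) [84 84 85] [ 0.0116 -0.0046 -0.0527]
(308, 300) [85 84 84] [ 0.0119 -0.0046 -0.055 ]
(308, 302) [82 82 82] [ 0.0115 -0.0046 -0.056 ]
(315, 282) [134  89  60] [ 0.008  -0.0021 -0.0303]
(315, 284) [132  90  58] [ 0.0071 -0.0021 -0.0304]
(315, 286) [134  92  64] [ 0.0066 -0.0021 -0.0315]
(315, 288) [106  75  56] [ 0.0053 -0.0021 -0.0309]
(315, 290) [34 36 35] [ 0.0116 -0.002  -0.0456]
(315, 292) [40 39 41] [ 0.0117 -0.0019 -0.0477]
(315, 294) [37 38 37] [ 0.0119 -0.0019 -0.0499]
(315, 296) [33 36 34] [ 0.0114 -0.0019 -0.0507]
(315, 298) [24 25 24] [ 0.0115 -0.0019 -0.0525]
(315, 300) [33 37 37] [ 0.0118 -0.0019 -0.0548]
(315, 302) [28 30 30] [ 0.0114 -0.0019 -0.0557]
(324, 282) [130  88  57] [ 0.008   0.002  -0.0303]
(324, 284) [131  88  59] [ 0.007   0.002  -0.0302]
(324, 286) [129  88  55] [ 0.0062  0.002  -0.0307]
(324, 288) [113  86  66] [ 0.0054  0.002  -0.031 ]
(324, 290) [79 81 80] [ 0.0116  0.0017 -0.0457]
(324, 292) [85 85 85] [ 0.0115  0.0017 -0.0474]
(324, 294) [85 86 86] [ 0.0123  0.0017 -0.0507]
(324, 296) [86 85 85] [ 0.0116  0.0017 -0.051 ]
(324, 298) [85 86 85] [ 0.0111  0.0016 -0.0518]
(324, 300) [85 84 84] [ 0.0113  0.0016 -0.0539]
(324, 302) [86 85 86] [ 0.0115  0.0016 -0.0559]
```

```bash
python3 - <<'E'
from h import *
z=np.load('pics/w1.npz'); d=z['d'];im=z['im']; st=dict(position=np.array([ 0.47584399,-0.3897377,0.1792484]),tool_rot=np.array([-3.14159,-.00067,.76002]))
T=optics.camera_info('wrist')['T_tool_cam']; R=Ro.from_euler('xyz',st['tool_rot']).as_matrix(); f=R@T[:3,2]
for u in (430,438,206):
  for v in range(298,326,4):
    o,r=wray(st,(u,v)); P=o+r[0]*(d[v,u]/(r[0]@f)); print((u,v),im[v,u],(R.T@(P-st['position'])).round(4))
E
```

```text
(430, 298) [158 161 158] [-0.1119  0.1256  0.1791]
(430, 302) [35 32 32] [ 0.0116  0.0432 -0.0578]
(430, 306) [18 18 16] [ 0.0121  0.0419 -0.062 ]
(430, 310) [14 13 16] [ 0.0101  0.0423 -0.0615]
(430, 314) [ 9 12 14] [ 0.0087  0.0424 -0.0621]
(430, 318) [10  3 13] [ 0.008   0.0419 -0.064 ]
(430, 322) [19 18 19] [ 0.0069  0.0418 -0.0651]
(438, 298) [154 157 154] [-0.1129  0.1357  0.1802]
(438, 302) [80 79 79] [ 0.0113  0.0467 -0.0574]
(438, 306) [86 86 87] [ 0.0115  0.0455 -0.0611]
(438, 310) [88 87 89] [ 0.0116  0.0445 -0.0644]
(438, 314) [49 48 48] [ 0.0116  0.0436 -0.0674]
(438, 318) [23 22 23] [ 0.0118  0.0427 -0.0705]
(438, 322) [19 24 23] [ 0.0114  0.0421 -0.0726]
(206, 298) [96 99 98] [-0.1121 -0.1275  0.1793]
(206, 302) [37 38 37] [ 0.0116 -0.0446 -0.0577]
(206, 306) [19 21 20] [ 0.0119 -0.0435 -0.0615]
(206, 310) [10 14 14] [ 0.0113 -0.0431 -0.0635]
(206, 314) [15 16 18] [ 0.0092 -0.0435 -0.063 ]
(206, 318) [16 16 17] [ 0.0072 -0.0438 -0.0627]
(206, 322) [14 14 15] [ 0.007  -0.0431 -0.0653]
```

The depth shows the fingertips 45 mm (shut) to 58 mm (open) behind the reported TCP. The same offset shows up in both pictures, and the rest of the scene measures correctly. The fingers therefore closed in the air above the grip. From here I'll use tip z = reported z + 0.045.

Request:
{"fn": "apply_moves", "kwargs": {
  "linear": [
    [0.02,0,0],
    [0.03,0,0],
    [0.03,0,0],
    [0.03,0,0],
    [0.03,0,0]
  ],
  "delta_rot": [
    [0,0,0],
    [0,0,0],
    [0,0,0],
    [0,0,0],
    [0,0,0]
  ],
  "gripper": 1
}}

```text
clock: 3.95
position: [0.4758, -0.3923, 0.0504]
tool_rot: [-3.142, 0.0, 0.747]
force: [0.3, 0.1, 0.5]
grip_width: 0.0605
finger_force: 0.0
```

Request:
{"fn": "apply_moves", "kwargs": {
  "linear": [
    [0,0,0],
    [0,0,0],
    [0,0,0],
    [0,0,0],
    [0,0,0]
  ],
  "delta_rot": [
    [0,0,0],
    [0,0,0],
    [0,0,0],
    [0,0,0],
    [0,0,0]
  ]
}}

```text
clock: 4.37
position: [0.4758, -0.3924, 0.0504]
tool_rot: [3.142, -0.0, 0.747]
force: [0.2, -0.4, 0.2]
grip_width: 0.0858
finger_force: 0.0
```

Request:
{"fn": "apply_moves", "kwargs": {
  "linear": [
    [0,0,0.1],
    [0,0,0.25],
    [0,0,0.4],
    [0,0,0.5],
    [0,0,0.5]
  ],
  "delta_rot": [
    [0,0,0],
    [0,0,0],
    [0,0,0],
    [0,0,0],
    [0,0,0]
  ]
}}

```text
clock: 4.78
position: [0.4747, -0.3914, -0.0021]
tool_rot: [-3.138, 0.001, 0.747]
force: [-0.0, -0.1, -0.2]
grip_width: 0.0854
finger_force: 0.0
```

Request:
{"fn": "apply_moves", "kwargs": {
  "linear": [
    [0,0,0],
    [0,0,0],
    [0,0,0],
    [0,0,0],
    [0,0,0]
  ],
  "delta_rot": [
    [0,0,0],
    [0,0,0],
    [0,0,0],
    [0,0,0],
    [0,0,0]
  ],
  "gripper": -1,
  "force": 40
}}

```text
clock: 5.2
position: [0.476, -0.3926, 0.0009]
tool_rot: [3.141, -0.0, 0.747]
force: [-0.3, 0.3, -0.6]
grip_width: 0.0257
finger_force: 0.0
```

Request:
{"fn": "apply_moves", "kwargs": {
  "linear": [
    [0,0,0],
    [0,0,0],
    [0,0,0],
    [0,0,0],
    [0,0,0]
  ],
  "delta_rot": [
    [0,0,0],
    [0,0,0],
    [0,0,0],
    [0,0,0],
    [0,0,0]
  ]
}}

```text
clock: 5.62
position: [0.476, -0.3926, 0.0009]
tool_rot: [3.141, -0.0, 0.747]
force: [-1.6, 0.3, 7.1]
grip_width: 0.0233
finger_force: 41.6
```

```bash
python3 - <<'E'
from h import *
a=fromscale([[.018,.072]])[0]; print(a)
plan([(.476,-.3926,.14,42.8,2),(*a,.14,9.1,6),(*a,.0605,9.1,2)],start=(.476,-.3926,.0009,42.8))
E
```

```text
[0.59538607 0.11944064]
L [0.0, 0.0, -0.695] rz -0.0
L [0.0, 0.0, -0.696] rz -0.0
L [0.726, -0.491, -0.0] rz 0.0468
L [0.674, -0.56, -0.0] rz 0.0468
L [0.616, -0.623, -0.0] rz 0.0468
L [0.552, -0.68, -0.0] rz 0.0468
L [0.483, -0.731, -0.0] rz 0.0468
L [0.409, -0.775, -0.0] rz 0.0468
L [0.0, -0.0, 0.397] rz -0.0
L [-0.0, 0.0, 0.397] rz -0.0
```

Request:
{"fn": "apply_moves", "kwargs": {
  "linear": [
    [0,0,-0.1],
    [0,0,-0.25],
    [0,0,-0.4],
    [0,0,-0.55],
    [0,0,-0.7]
  ],
  "delta_rot": [
    [0,0,0],
    [0,0,0],
    [0,0,0],
    [0,0,0],
    [0,0,0]
  ]
}}

```text
clock: 6.03
position: [0.4757, -0.3923, 0.0717]
tool_rot: [-3.142, 0.0, 0.747]
force: [0.4, -0.3, -2.1]
grip_width: 0.0238
finger_force: 40.4
```

Request:
{"fn": "apply_moves", "kwargs": {
  "linear": [
    [0,0,-0.15],
    [0,0,-0.3],
    [0,0,-0.45],
    [0,0,-0.6],
    [0,0,-0.69]
  ],
  "delta_rot": [
    [0,0,0],
    [0,0,0],
    [0,0,0],
    [0,0,0],
    [0,0,0]
  ]
}}

```text
clock: 6.45
position: [0.4761, -0.3926, 0.1415]
tool_rot: [3.14, -0.0, 0.747]
force: [-0.3, 0.3, -2.4]
grip_width: 0.0237
finger_force: 40.5
```

Request:
{"fn": "apply_moves", "kwargs": {
  "linear": [
    [0.1,-0.07,0],
    [0.25,-0.17,0],
    [0.4,-0.27,0],
    [0.56,-0.38,0],
    [0.726,-0.491,0]
  ],
  "delta_rot": [
    [0,0,0.009],
    [0,0,0.019],
    [0,0,0.028],
    [0,0,0.037],
    [0,0,0.047]
  ]
}}

```text
clock: 6.87
position: [0.4955, -0.3062, 0.1396]
tool_rot: [-3.141, 0.0, 0.648]
force: [0.4, -0.7, -2.5]
grip_width: 0.0239
finger_force: 40.6
```

Request:
{"fn": "apply_moves", "kwargs": {
  "linear": [
    [0.135,-0.112,0],
    [0.27,-0.224,0],
    [0.404,-0.336,0],
    [0.54,-0.448,0],
    [0.674,-0.56,0]
  ],
  "delta_rot": [
    [0,0,0.009],
    [0,0,0.019],
    [0,0,0.028],
    [0,0,0.037],
    [0,0,0.047]
  ]
}}

```text
clock: 7.28
position: [0.5155, -0.2207, 0.1396]
tool_rot: [-3.141, 0.0, 0.55]
force: [0.3, -0.2, -2.5]
grip_width: 0.0237
finger_force: 40.5
```

Request:
{"fn": "apply_moves", "kwargs": {
  "linear": [
    [0.123,-0.125,0],
    [0.246,-0.249,0],
    [0.37,-0.374,0],
    [0.493,-0.498,0],
    [0.616,-0.623,0]
  ],
  "delta_rot": [
    [0,0,0.009],
    [0,0,0.019],
    [0,0,0.028],
    [0,0,0.037],
    [0,0,0.047]
  ]
}}

```text
clock: 7.7
position: [0.5354, -0.1354, 0.1396]
tool_rot: [-3.141, 0.0, 0.451]
force: [-0.0, -0.6, -2.2]
grip_width: 0.0236
finger_force: 40.5
```

Request:
{"fn": "apply_moves", "kwargs": {
  "linear": [
    [0.11,-0.136,0],
    [0.22,-0.272,0],
    [0.331,-0.408,0],
    [0.442,-0.544,0],
    [0.552,-0.68,0]
  ],
  "delta_rot": [
    [0,0,0.009],
    [0,0,0.019],
    [0,0,0.028],
    [0,0,0.037],
    [0,0,0.047]
  ]
}}

```text
clock: 8.12
position: [0.5554, -0.0501, 0.1396]
tool_rot: [-3.142, 0.0, 0.353]
force: [0.3, -0.8, -2.2]
grip_width: 0.0237
finger_force: 40.5
```

Request:
{"fn": "apply_moves", "kwargs": {
  "linear": [
    [0.097,-0.146,0],
    [0.193,-0.292,0],
    [0.29,-0.439,0],
    [0.386,-0.585,0],
    [0.483,-0.731,0]
  ],
  "delta_rot": [
    [0,0,0.009],
    [0,0,0.019],
    [0,0,0.028],
    [0,0,0.037],
    [0,0,0.047]
  ]
}}

```text
clock: 8.53
position: [0.5753, 0.0351, 0.1396]
tool_rot: [-3.142, 0.0, 0.254]
force: [0.0, 0.6, -3.0]
grip_width: 0.0233
finger_force: 40.5
```

Request:
{"fn": "apply_moves", "kwargs": {
  "linear": [
    [0.1,-0.19,0],
    [0.2,-0.38,0],
    [0.3,-0.56,0],
    [0.37,-0.7,0],
    [0.409,-0.775,0]
  ],
  "delta_rot": [
    [0,0,0.009],
    [0,0,0.019],
    [0,0,0.028],
    [0,0,0.037],
    [0,0,0.047]
  ]
}}

```text
clock: 8.95
position: [0.5953, 0.1221, 0.1395]
tool_rot: [-3.141, 0.0, 0.158]
force: [-0.6, 0.3, -2.7]
grip_width: 0.0236
finger_force: 40.5
```

Request:
{"fn": "apply_moves", "kwargs": {
  "linear": [
    [0,0,0],
    [0,0,0],
    [0,0,0],
    [0,0,0],
    [0,0,0]
  ],
  "delta_rot": [
    [0,0,0],
    [0,0,0],
    [0,0,0],
    [0,0,0],
    [0,0,0]
  ]
}}

```text
clock: 9.37
position: [0.5955, 0.1186, 0.1395]
tool_rot: [3.141, -0.0, 0.156]
force: [0.7, -0.1, -2.7]
grip_width: 0.0235
finger_force: 40.4
```

Request:
{"fn": "apply_moves", "kwargs": {
  "linear": [
    [0,0,0.12],
    [0,0,0.26],
    [0,0,0.4],
    [0,0,0.54],
    [0,0,0.65]
  ],
  "delta_rot": [
    [0,0,0],
    [0,0,0],
    [0,0,0],
    [0,0,0],
    [0,0,0]
  ]
}}

```text
clock: 9.78
position: [0.5948, 0.1191, 0.0725]
tool_rot: [3.141, 0.001, 0.156]
force: [-0.2, -0.5, -2.8]
grip_width: 0.0235
finger_force: 40.7
```

Request:
{"fn": "apply_moves", "kwargs": {
  "linear": [
    [0,0,0.04],
    [0,0,0.08],
    [0,0,0.12],
    [0,0,0.14],
    [0,0,0.14]
  ],
  "delta_rot": [
    [0,0,0],
    [0,0,0],
    [0,0,0],
    [0,0,0],
    [0,0,0]
  ]
}}

```text
clock: 10.2
position: [0.5956, 0.1196, 0.0604]
tool_rot: [-3.142, -0.0, 0.157]
force: [-0.0, 0.1, -1.4]
grip_width: 0.0237
finger_force: 40.7
```

Request:
{"fn": "apply_moves", "kwargs": {
  "linear": [
    [0,0,0],
    [0,0,0],
    [0,0,0],
    [0,0,0],
    [0,0,0]
  ],
  "delta_rot": [
    [0,0,0],
    [0,0,0],
    [0,0,0],
    [0,0,0],
    [0,0,0]
  ]
}}

```text
clock: 10.62
position: [0.5956, 0.1196, 0.0606]
tool_rot: [-3.142, -0.0, 0.157]
force: [0.2, 0.9, -1.8]
grip_width: 0.0234
finger_force: 40.7
```

Request:
{"fn": "apply_moves", "kwargs": {
  "linear": [
    [0,0.08,0],
    [0,0.17,0],
    [0,0.27,0],
    [0,0.37,0],
    [0,0.47,0]
  ],
  "delta_rot": [
    [0,0,0],
    [0,0,0],
    [0,0,0],
    [0,0,0],
    [0,0,0]
  ]
}}

```text
clock: 11.03
position: [0.603, 0.0716, 0.0604]
tool_rot: [3.141, -0.0, 0.156]
force: [0.6, -0.1, -0.6]
grip_width: 0.0237
finger_force: 40.7
```

Request:
{"fn": "apply_moves", "kwargs": {
  "linear": [
    [0,0.1,0],
    [0,0.2,0],
    [0,0.3,0],
    [0,0.4,0],
    [0,0.5,0]
  ],
  "delta_rot": [
    [0,0,0],
    [0,0,0],
    [0,0,0],
    [0,0,0],
    [0,0,0]
  ]
}}

```text
clock: 11.45
position: [0.6107, 0.0227, 0.0604]
tool_rot: [-3.142, 0.0, 0.157]
force: [-0.7, 0.3, -1.0]
grip_width: 0.0236
finger_force: 40.7
```

Request:
{"fn": "apply_moves", "kwargs": {
  "linear": [
    [0,0.1,0],
    [0,0.2,0],
    [0,0.3,0],
    [0,0.4,0],
    [0,0.5,0]
  ],
  "delta_rot": [
    [0,0,0],
    [0,0,0],
    [0,0,0],
    [0,0,0],
    [0,0,0]
  ]
}}

```text
clock: 11.87
position: [0.6185, -0.0266, 0.0604]
tool_rot: [-3.142, 0.0, 0.157]
force: [-0.6, 0.9, -0.6]
grip_width: 0.0235
finger_force: 40.7
```

Request:
{"fn": "apply_moves", "kwargs": {
  "linear": [
    [0,0.08,0],
    [0,0.13,0],
    [0,0.15,0],
    [0,0.15,0],
    [0,0.15,0]
  ],
  "delta_rot": [
    [0,0,0],
    [0,0,0],
    [0,0,0],
    [0,0,0],
    [0,0,0]
  ]
}}

```text
clock: 12.28
position: [0.6207, -0.0403, 0.0604]
tool_rot: [-3.142, -0.0, 0.157]
force: [0.5, -1.1, -1.3]
grip_width: 0.0233
finger_force: 40.8
```

Request:
{"fn": "apply_moves", "kwargs": {
  "linear": [
    [0,0,-0.1],
    [0,0,-0.2],
    [0,0,-0.35],
    [0,0,-0.45],
    [0,0,-0.5]
  ],
  "delta_rot": [
    [0,0,0],
    [0,0,0],
    [0,0,0],
    [0,0,0],
    [0,0,0]
  ]
}}

```text
clock: 12.7
position: [0.6216, -0.0402, 0.1127]
tool_rot: [3.141, -0.002, 0.157]
force: [-0.5, 0.1, -2.2]
grip_width: 0.024
finger_force: 40.5
```

```bash
python3 - <<'E'
from h import *
st,im,d=grab('scene'); save('s2',cv2.resize(im[140:330,160:480],None,fx=2.4,fy=2.4,interpolation=cv2.INTER_CUBIC)); print(st['position'],st['force'],toscale(st['position'][:2]))
E
```

```text
[ 0.62160213 -0.04015546  0.1126891 ] [-0.47892398  0.12753813 -2.19750848] [[ 0.01864469 -0.08973368]]
```

View pics/s2.png

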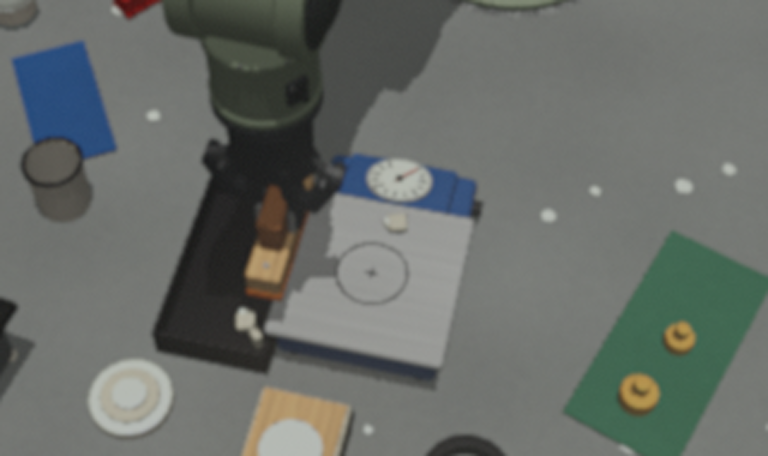

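One chip remains near the console at (396,222), as expected. The others went over the edge, and two of them are visible in the tray at (245,325). Next comes the second pass at scale x = -0.02.

Request:
{"fn": "apply_moves", "kwargs": {
  "linear": [
    [-0.08,-0.15,0],
    [-0.16,-0.33,0],
    [-0.24,-0.5,0],
    [-0.32,-0.67,0],
    [-0.385,-0.82,0]
  ],
  "delta_rot": [
    [0,0,0],
    [0,0,0],
    [0,0,0],
    [0,0,0],
    [0,0,0]
  ]
}}

```text
clock: 13.17
position: [0.5689, 0.0356, 0.1102]
tool_rot: [-3.141, 0.001, 0.157]
force: [0.8, 0.7, -1.5]
grip_width: 0.0233
finger_force: 40.5
```

Request:
{"fn": "apply_moves", "kwargs": {
  "linear": [
    [0,-0.2,0],
    [0,-0.4,0],
    [0,-0.6,0],
    [0,-0.75,0],
    [0,-0.8,0]
  ],
  "delta_rot": [
    [0,0,0],
    [0,0,0],
    [0,0,0],
    [0,0,0],
    [0,0,0]
  ]
}}

```text
clock: 13.58
position: [0.5567, 0.1164, 0.1102]
tool_rot: [-3.141, 0.0, 0.16]
force: [0.1, 0.5, -2.9]
grip_width: 0.0236
finger_force: 40.4
```

Request:
{"fn": "apply_moves", "kwargs": {
  "linear": [
    [0,0,0.1],
    [0,0,0.2],
    [0,0,0.32],
    [0,0,0.42],
    [0,0,0.48]
  ],
  "delta_rot": [
    [0,0,0],
    [0,0,0],
    [0,0,0],
    [0,0,0],
    [0,0,0]
  ]
}}

```text
clock: 14.0
position: [0.5567, 0.1125, 0.0603]
tool_rot: [3.141, 0.002, 0.156]
force: [-1.1, -0.7, 1.5]
grip_width: 0.0235
finger_force: 41.0
```

Request:
{"fn": "apply_moves", "kwargs": {
  "linear": [
    [0,0,0.02],
    [0,0,0.02],
    [0,0,0.02],
    [0,0,0.02],
    [0,0,0.02]
  ],
  "delta_rot": [
    [0,0,0],
    [0,0,0],
    [0,0,0],
    [0,0,0],
    [0,0,0]
  ]
}}

```text
clock: 14.42
position: [0.5577, 0.1136, 0.0608]
tool_rot: [-3.141, -0.001, 0.157]
force: [1.0, -0.3, -1.9]
grip_width: 0.0236
finger_force: 40.7
```

Request:
{"fn": "apply_moves", "kwargs": {
  "linear": [
    [0,0.08,0],
    [0,0.17,0],
    [0,0.27,0],
    [0,0.37,0],
    [0,0.47,0]
  ],
  "delta_rot": [
    [0,0,0],
    [0,0,0],
    [0,0,0],
    [0,0,0],
    [0,0,0]
  ]
}}

```text
clock: 14.83
position: [0.565, 0.0656, 0.0605]
tool_rot: [3.141, -0.0, 0.156]
force: [-0.0, 0.7, -2.0]
grip_width: 0.0238
finger_force: 40.7
```

Request:
{"fn": "apply_moves", "kwargs": {
  "linear": [
    [0,0.1,0],
    [0,0.2,0],
    [0,0.3,0],
    [0,0.4,0],
    [0,0.5,0]
  ],
  "delta_rot": [
    [0,0,0],
    [0,0,0],
    [0,0,0],
    [0,0,0],
    [0,0,0]
  ]
}}

```text
clock: 15.25
position: [0.5727, 0.0167, 0.0604]
tool_rot: [-3.142, -0.0, 0.157]
force: [-1.2, 1.0, -1.1]
grip_width: 0.0238
finger_force: 40.7
```

Request:
{"fn": "apply_moves", "kwargs": {
  "linear": [
    [0,0.1,0],
    [0,0.2,0],
    [0,0.3,0],
    [0,0.4,0],
    [0,0.5,0]
  ],
  "delta_rot": [
    [0,0,0],
    [0,0,0],
    [0,0,0],
    [0,0,0],
    [0,0,0]
  ]
}}

```text
clock: 15.67
position: [0.5805, -0.0326, 0.0604]
tool_rot: [-3.142, 0.0, 0.157]
force: [-1.1, 0.4, -1.4]
grip_width: 0.0234
finger_force: 40.7
```

Request:
{"fn": "apply_moves", "kwargs": {
  "linear": [
    [0,0.08,0],
    [0,0.13,0],
    [0,0.16,0],
    [0,0.16,0],
    [0,0.16,0]
  ],
  "delta_rot": [
    [0,0,0],
    [0,0,0],
    [0,0,0],
    [0,0,0],
    [0,0,0]
  ]
}}

```text
clock: 16.08
position: [0.5828, -0.0474, 0.0604]
tool_rot: [3.142, 0.0, 0.157]
force: [-0.3, -0.4, -0.4]
grip_width: 0.0235
finger_force: 40.8
```

Request:
{"fn": "apply_moves", "kwargs": {
  "linear": [
    [0,0,-0.1],
    [0,0,-0.25],
    [0,0,-0.45],
    [0,0,-0.65],
    [0,0,-0.8]
  ],
  "delta_rot": [
    [0,0,0],
    [0,0,0],
    [0,0,0],
    [0,0,0],
    [0,0,0]
  ]
}}

```text
clock: 16.5
position: [0.5831, -0.0468, 0.1426]
tool_rot: [3.142, -0.001, 0.157]
force: [0.6, 0.0, -2.6]
grip_width: 0.0237
finger_force: 40.5
```

```bash
python3 - <<'E'
from h import *
st,im,d=grab('scene'); im=im[200:330,210:380];save('s3',cv2.resize(im,None,fx=3,fy=3,interpolation=cv2.INTER_CUBIC)); print(st['position'],st['tool_rot'],toscale(st['position'][:2]))
# back to pad
plan([(.472,-.397,.14,42.3,5),(.472,-.397,.0009,42.3,2)])
E
```

```text
[ 0.58312626 -0.04683069  0.14263409] [ 3.14158063e+00 -1.16251971e-03  1.57473662e-01] [[-0.02040265 -0.09023962]]
L [-0.332, 0.656, 0.01] rz -0.0555
L [-0.405, 0.614, 0.01] rz -0.0555
L [-0.474, 0.562, 0.01] rz -0.0555
L [-0.536, 0.504, 0.01] rz -0.0555
L [-0.591, 0.438, 0.01] rz -0.0555
L [0.0, -0.0, 0.695] rz -0.0
L [0.0, -0.0, 0.695] rz -0.0
```

View pics/s3.png

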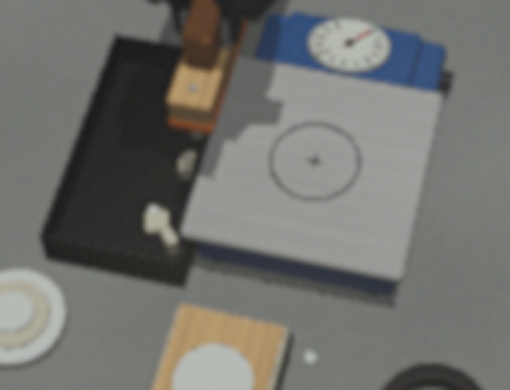

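The visible part of the platform is clear, with the ring at (315,160), and chips show in the tray. I'll return the scraper to its pad.

Request:
{"fn": "apply_moves", "kwargs": {
  "linear": [
    [-0.05,0.1,0],
    [-0.11,0.22,0],
    [-0.18,0.36,0],
    [-0.26,0.51,0],
    [-0.332,0.656,0.01]
  ],
  "delta_rot": [
    [0,0,-0.011],
    [0,0,-0.022],
    [0,0,-0.033],
    [0,0,-0.044],
    [0,0,-0.0555]
  ]
}}

```text
clock: 16.97
position: [0.5599, -0.1176, 0.1396]
tool_rot: [-3.142, 0.0, 0.275]
force: [1.7, -0.6, -2.4]
grip_width: 0.0241
finger_force: 40.5
```

Request:
{"fn": "apply_moves", "kwargs": {
  "linear": [
    [-0.08,0.123,0],
    [-0.162,0.246,0],
    [-0.243,0.368,0],
    [-0.324,0.491,0],
    [-0.405,0.614,0.01]
  ],
  "delta_rot": [
    [0,0,-0.011],
    [0,0,-0.022],
    [0,0,-0.033],
    [0,0,-0.044],
    [0,0,-0.0555]
  ]
}}

```text
clock: 17.38
position: [0.5376, -0.1876, 0.1386]
tool_rot: [-3.142, -0.0, 0.391]
force: [-0.2, 0.2, -2.1]
grip_width: 0.0236
finger_force: 40.6
```

Request:
{"fn": "apply_moves", "kwargs": {
  "linear": [
    [-0.095,0.112,0],
    [-0.19,0.225,0],
    [-0.284,0.337,0],
    [-0.379,0.45,0],
    [-0.474,0.562,0.01]
  ],
  "delta_rot": [
    [0,0,-0.011],
    [0,0,-0.022],
    [0,0,-0.033],
    [0,0,-0.044],
    [0,0,-0.0555]
  ]
}}

```text
clock: 17.8
position: [0.5151, -0.2576, 0.1376]
tool_rot: [-3.142, -0.0, 0.507]
force: [0.6, 0.9, -1.5]
grip_width: 0.0231
finger_force: 40.6
```

Request:
{"fn": "apply_moves", "kwargs": {
  "linear": [
    [-0.107,0.1,0],
    [-0.214,0.2,0],
    [-0.322,0.302,0],
    [-0.429,0.403,0],
    [-0.536,0.504,0.01]
  ],
  "delta_rot": [
    [0,0,-0.011],
    [0,0,-0.022],
    [0,0,-0.033],
    [0,0,-0.044],
    [0,0,-0.0555]
  ]
}}

```text
clock: 18.22
position: [0.4927, -0.3277, 0.1366]
tool_rot: [-3.142, -0.0, 0.623]
force: [0.5, 0.2, -2.5]
grip_width: 0.0233
finger_force: 40.6
```

Request:
{"fn": "apply_moves", "kwargs": {
  "linear": [
    [-0.15,0.11,0],
    [-0.3,0.22,0],
    [-0.44,0.32,0],
    [-0.54,0.4,0],
    [-0.591,0.438,0.01]
  ],
  "delta_rot": [
    [0,0,-0.011],
    [0,0,-0.022],
    [0,0,-0.033],
    [0,0,-0.044],
    [0,0,-0.0555]
  ]
}}

```text
clock: 18.63
position: [0.4695, -0.399, 0.1355]
tool_rot: [3.141, 0.001, 0.738]
force: [0.2, -0.4, -3.2]
grip_width: 0.0236
finger_force: 40.6
```

Request:
{"fn": "apply_moves", "kwargs": {
  "linear": [
    [0,0,0.15],
    [0,0,0.32],
    [0,0,0.5],
    [0,0,0.68],
    [0,0,0.85]
  ],
  "delta_rot": [
    [0,0,0],
    [0,0,0],
    [0,0,0],
    [0,0,0],
    [0,0,0]
  ]
}}

```text
clock: 19.05
position: [0.4703, -0.397, 0.0495]
tool_rot: [-3.141, -0.0, 0.738]
force: [-0.4, -0.1, -3.1]
grip_width: 0.0237
finger_force: 40.7
```

Request:
{"fn": "apply_moves", "kwargs": {
  "linear": [
    [0,0,0.12],
    [0,0,0.24],
    [0,0,0.34],
    [0,0,0.4],
    [0,0,0.43]
  ],
  "delta_rot": [
    [0,0,0],
    [0,0,0],
    [0,0,0],
    [0,0,0],
    [0,0,0]
  ]
}}

```text
clock: 19.47
position: [0.4702, -0.3973, 0.0067]
tool_rot: [-3.141, 0.0, 0.738]
force: [0.4, -0.9, -2.1]
grip_width: 0.0234
finger_force: 40.6
```

Request:
{"fn": "apply_moves", "kwargs": {
  "linear": [
    [0,0,0],
    [0,0,0],
    [0,0,0],
    [0,0,0],
    [0,0,0]
  ],
  "delta_rot": [
    [0,0,0],
    [0,0,0],
    [0,0,0],
    [0,0,0],
    [0,0,0]
  ]
}}

```text
clock: 19.88
position: [0.4704, -0.3978, 0.0079]
tool_rot: [3.141, -0.0, 0.738]
force: [0.4, 0.2, -3.1]
grip_width: 0.0237
finger_force: 40.6
```

Request:
{"fn": "apply_moves", "kwargs": {
  "linear": [
    [0,0,0.02],
    [0,0,0.04],
    [0,0,0.06],
    [0,0,0.068],
    [0,0,0.068]
  ],
  "delta_rot": [
    [0,0,0],
    [0,0,0],
    [0,0,0],
    [0,0,0],
    [0,0,0]
  ]
}}

```text
clock: 20.3
position: [0.4703, -0.3975, 0.001]
tool_rot: [-3.142, 0.0, 0.738]
force: [-3.5, 3.0, 9.3]
grip_width: 0.0236
finger_force: 42.1
```

Request:
{"fn": "apply_moves", "kwargs": {
  "linear": [
    [0,0,0],
    [0,0,0],
    [0,0,0],
    [0,0,0],
    [0,0,0]
  ],
  "delta_rot": [
    [0,0,0],
    [0,0,0],
    [0,0,0],
    [0,0,0],
    [0,0,0]
  ],
  "gripper": 1
}}

```text
clock: 20.72
position: [0.4702, -0.3975, 0.0005]
tool_rot: [-3.141, 0.0, 0.738]
force: [0.1, 0.8, -0.4]
grip_width: 0.0823
finger_force: 0.0
```

Request:
{"fn": "apply_moves", "kwargs": {
  "linear": [
    [0,0,0],
    [0,0,0],
    [0,0,0],
    [0,0,0],
    [0,0,0]
  ],
  "delta_rot": [
    [0,0,0],
    [0,0,0],
    [0,0,0],
    [0,0,0],
    [0,0,0]
  ]
}}

```text
clock: 21.13
position: [0.4703, -0.3975, 0.0006]
tool_rot: [-3.142, 0.0, 0.738]
force: [0.4, -1.1, 0.8]
grip_width: 0.0855
finger_force: 0.0
```

Request:
{"fn": "apply_moves", "kwargs": {
  "linear": [
    [0,0,-0.1],
    [0,0,-0.3],
    [0,0,-0.5],
    [0,0,-0.7],
    [0,0,-0.9]
  ],
  "delta_rot": [
    [0,0,0],
    [0,0,0],
    [0,0,0],
    [0,0,0],
    [0,0,0]
  ]
}}

```text
clock: 21.55
position: [0.4703, -0.3975, 0.0923]
tool_rot: [3.141, -0.0, 0.738]
force: [-0.3, 0.3, -0.2]
grip_width: 0.0852
finger_force: 0.0
```

Request:
{"fn": "apply_moves", "kwargs": {
  "linear": [
    [0,0,-0.15],
    [0,0,-0.3],
    [0,0,-0.4],
    [0,0,-0.48],
    [0,0,-0.5]
  ],
  "delta_rot": [
    [0,0,0],
    [0,0,0],
    [0,0,0],
    [0,0,0],
    [0,0,0]
  ]
}}

```text
clock: 21.97
position: [0.4707, -0.3978, 0.142]
tool_rot: [3.14, -0.0, 0.738]
force: [0.5, -0.6, -0.1]
grip_width: 0.0852
finger_force: 0.0
```

```bash
python3 - <<'E'
from h import *
print(monitor.observe()['tool_rot'])
st,im,d=grab('wrist'); save('w3',im); print(st['position'],st['qpos'])
b=fromscale([[-.06,0]])[0]
plan([(*b,.18,9.1,7)])
E
```

```text
[ 3.14001696e+00 -2.60562702e-04  7.37756833e-01]
[ 0.47066286 -0.39783147  0.14203539] [ 0.77760597  0.56905305 -0.25238088  1.66446128  0.16912777  0.92789717
 -0.37115261]
L [0.479, -0.401, -0.055] rz 0.0395
L [0.445, -0.44, -0.055] rz 0.0395
L [0.407, -0.475, -0.055] rz 0.0395
L [0.366, -0.507, -0.055] rz 0.0395
L [0.323, -0.535, -0.055] rz 0.0395
L [0.278, -0.56, -0.055] rz 0.0395
L [0.23, -0.581, -0.055] rz 0.0395
```

View pics/w3.png

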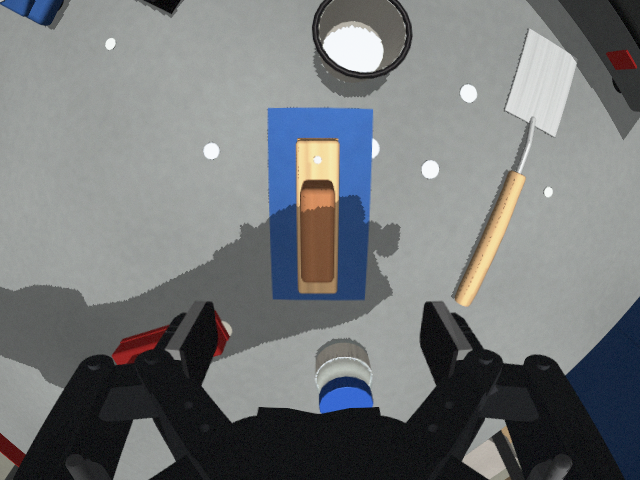

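The scraper stands within the blue pad, block at (297..339, 139..293) and pad at (268..372, 108..299). I'll compute its margins next, and move on to the scale.

Request:
{"fn": "apply_moves", "kwargs": {
  "linear": [
    [0.07,-0.06,-0.01],
    [0.16,-0.13,-0.02],
    [0.26,-0.22,-0.03],
    [0.37,-0.31,-0.04],
    [0.479,-0.401,-0.055]
  ],
  "delta_rot": [
    [0,0,0.008],
    [0,0,0.016],
    [0,0,0.024],
    [0,0,0.032],
    [0,0,0.0395]
  ]
}}

```text
clock: 22.43
position: [0.4783, -0.3347, 0.1451]
tool_rot: [-3.14, 0.0, 0.654]
force: [-0.1, -0.0, -0.6]
grip_width: 0.085
finger_force: 0.0
```

Request:
{"fn": "apply_moves", "kwargs": {
  "linear": [
    [0.089,-0.088,-0.01],
    [0.178,-0.176,-0.02],
    [0.267,-0.264,-0.03],
    [0.356,-0.352,-0.04],
    [0.445,-0.44,-0.055]
  ],
  "delta_rot": [
    [0,0,0.008],
    [0,0,0.016],
    [0,0,0.024],
    [0,0,0.032],
    [0,0,0.0395]
  ]
}}

```text
clock: 22.85
position: [0.4868, -0.2728, 0.1507]
tool_rot: [-3.14, 0.001, 0.572]
force: [-0.4, -0.3, -0.6]
grip_width: 0.0857
finger_force: 0.0
```

Request:
{"fn": "apply_moves", "kwargs": {
  "linear": [
    [0.081,-0.095,-0.01],
    [0.163,-0.19,-0.02],
    [0.244,-0.285,-0.03],
    [0.326,-0.38,-0.04],
    [0.407,-0.475,-0.055]
  ],
  "delta_rot": [
    [0,0,0.008],
    [0,0,0.016],
    [0,0,0.024],
    [0,0,0.032],
    [0,0,0.0395]
  ]
}}

```text
clock: 23.27
position: [0.4953, -0.2108, 0.1563]
tool_rot: [-3.14, 0.001, 0.489]
force: [0.1, -0.1, 0.5]
grip_width: 0.0854
finger_force: 0.0
```

Request:
{"fn": "apply_moves", "kwargs": {
  "linear": [
    [0.073,-0.101,-0.01],
    [0.146,-0.203,-0.02],
    [0.22,-0.304,-0.03],
    [0.293,-0.406,-0.04],
    [0.366,-0.507,-0.055]
  ],
  "delta_rot": [
    [0,0,0.008],
    [0,0,0.016],
    [0,0,0.024],
    [0,0,0.032],
    [0,0,0.0395]
  ]
}}

```text
clock: 23.68
position: [0.5037, -0.149, 0.1618]
tool_rot: [-3.141, 0.001, 0.406]
force: [-0.7, 0.3, -0.1]
grip_width: 0.0856
finger_force: 0.0
```

Request:
{"fn": "apply_moves", "kwargs": {
  "linear": [
    [0.065,-0.107,-0.01],
    [0.129,-0.214,-0.02],
    [0.194,-0.321,-0.03],
    [0.258,-0.428,-0.04],
    [0.323,-0.535,-0.055]
  ],
  "delta_rot": [
    [0,0,0.008],
    [0,0,0.016],
    [0,0,0.024],
    [0,0,0.032],
    [0,0,0.0395]
  ]
}}

```text
clock: 24.1
position: [0.5122, -0.0871, 0.1673]
tool_rot: [-3.141, 0.001, 0.323]
force: [-0.8, -0.0, -0.1]
grip_width: 0.0852
finger_force: 0.0
```

Request:
{"fn": "apply_moves", "kwargs": {
  "linear": [
    [0.056,-0.112,-0.01],
    [0.111,-0.224,-0.02],
    [0.167,-0.336,-0.03],
    [0.222,-0.448,-0.04],
    [0.278,-0.56,-0.055]
  ],
  "delta_rot": [
    [0,0,0.008],
    [0,0,0.016],
    [0,0,0.024],
    [0,0,0.032],
    [0,0,0.0395]
  ]
}}

```text
clock: 24.52
position: [0.5207, -0.0252, 0.1728]
tool_rot: [-3.141, 0.001, 0.241]
force: [0.4, 0.3, 0.6]
grip_width: 0.0854
finger_force: 0.0
```

Request:
{"fn": "apply_moves", "kwargs": {
  "linear": [
    [0.06,-0.15,-0.02],
    [0.12,-0.3,-0.03],
    [0.18,-0.44,-0.04],
    [0.22,-0.55,-0.05],
    [0.23,-0.581,-0.055]
  ],
  "delta_rot": [
    [0,0,0.008],
    [0,0,0.016],
    [0,0,0.024],
    [0,0,0.032],
    [0,0,0.0395]
  ]
}}

```text
clock: 24.93
position: [0.5293, 0.0381, 0.1785]
tool_rot: [-3.141, 0.001, 0.16]
force: [0.6, 0.3, 0.1]
grip_width: 0.0854
finger_force: 0.0
```

```bash
python3 - <<'E'
from h import *
s0=dict(position=np.array([.4706,-.3978,.142]),tool_rot=np.array([3.14,-.0003,.7378]))
print('block',wplane(s0,[[297,139],[339,139],[298,293],[338,293]],.038).mean(0),'pad',wplane(s0,[[268,108],[373,109],[273,299],[364,300]],.003).mean(0))
st,im,d=grab('wrist'); save('w4',im); print(st['position'],st['tool_rot'])
hsv=cv2.cvtColor(im,cv2.COLOR_RGB2HSV); H,S,V=[hsv[...,i].astype(int) for i in range(3)]
for m in blobs((S<35)&(V>130),8000):
    uv=np.argwhere(m)[:,::-1]; print(m.sum(),uv.mean(0),uv.min(0),uv.max(0))
    p=wplane(st,uv,.064).astype(np.float32)*1000; print(cv2.minAreaRect(cv2.convexHull(p)))
b=(H>15)&(H<32)&(S>110)&(V>90)
for m in blobs(b,80): uv=np.argwhere(m)[:,::-1]; print('brass',m.sum(),uv.mean(0),wplane(st,uv.mean(0),.02))
E
```

```text
block [ 0.46925626 -0.39785475] pad [ 0.47022698 -0.39884682]
[0.52934535 0.03807563 0.17847783] [-3.14082783e+00  8.90727994e-04  1.60064657e-01]
175153 [304.01802995 187.18940583] [0 0] [639 428]
((491.06414794921875, -4.092529296875), (563.8208618164062, 1015.8092651367188), 8.120890617370605)
brass 643 [56.59875583 87.61741835] [[0.61762553 0.33721869]]
brass 386 [ 42.38860104 177.62953368] [[0.51612941 0.35383709]]
```

View pics/w4.png

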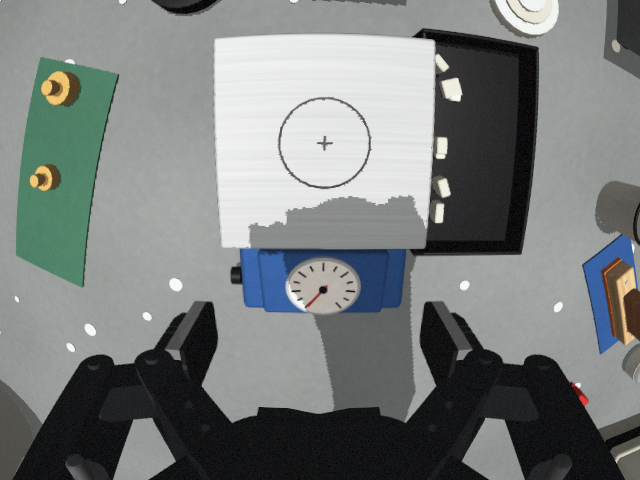

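All five chips are in the tray, at (441,63), (452,90), (441,147), (442,188) and (437,213). The cross is at (324,143). The w200 at (57,88) seems to have been knocked about 26 mm.

```bash
python3 - <<'E'
from h import *
s0=dict(position=np.array([.52934535,.03807563,.17847783]),tool_rot=np.array([-3.14082783,8.907e-4,.160064]))
print('cross',wplane(s0,[324.5,143],.064)); 
c=wplane(s0,[[215,38],[434,40],[222,246],[427,249]],.064); print(c.mean(0),np.degrees(np.arctan2(*(c[0]-c[2])[::-1])),np.degrees(np.arctan2(*(c[1]-c[3])[::-1])))
st,im,d=grab('wrist')
T=optics.camera_info('wrist')['T_tool_cam']; R=Ro.from_euler('xyz',st['tool_rot']).as_matrix(); f=R@T[:3,2]
for uv in [(441,63),(452,88),(441,147),(442,187),(437,213),(480,150),(324,160)]:
    o,r=wray(st,uv); P=o+r[0]*(d[uv[1],uv[0]]/(r[0]@f)); print(uv,P.round(3),toscale(P[:2]).round(3))
plan([(.545,.335,.13,9.1,4)])
E
```

```text
cross [[0.58901131 0.04362237]]
[0.58945434 0.04307315] 8.891100229951777 9.829607907580334
(441, 63) [ 0.679 -0.049  0.032] [[ 0.074 -0.107]]
(452, 88) [ 0.662 -0.069  0.013] [[ 0.054 -0.125]]
(441, 147) [ 0.603 -0.067  0.02 ] [[-0.004 -0.114]]
(442, 187) [ 0.567 -0.073  0.031] [[-0.041 -0.113]]
(437, 213) [ 0.541 -0.075  0.028] [[-0.067 -0.111]]
(480, 150) [ 0.609 -0.114  0.006] [[-0.005 -0.161]]
(324, 160) [0.576 0.041 0.065] [[-0.014 -0.002]]
L [0.157, -0.731, 0.121] rz 0.0001
L [0.157, -0.731, 0.121] rz 0.0001
L [0.157, -0.731, 0.121] rz 0.0001
L [0.157, -0.731, 0.121] rz 0.0001
```

Request:
{"fn": "apply_moves", "kwargs": {
  "linear": [
    [0.005,-0.1,0.02],
    [0.01,-0.24,0.04],
    [0.015,-0.4,0.06],
    [0.02,-0.57,0.09],
    [0.02,-0.75,0.12]
  ],
  "delta_rot": [
    [0,0,0],
    [0,0,0],
    [0,0,0],
    [0,0,0],
    [0,0,0]
  ]
}}

```text
clock: 25.45
position: [0.5195, 0.1106, 0.1667]
tool_rot: [3.141, 0.0, 0.158]
force: [0.2, -0.9, 0.4]
grip_width: 0.0853
finger_force: 0.0
```

Request:
{"fn": "apply_moves", "kwargs": {
  "linear": [
    [0.005,-0.18,0.02],
    [0.01,-0.36,0.05],
    [0.015,-0.54,0.07],
    [0.02,-0.72,0.1],
    [0.02,-0.9,0.12]
  ],
  "delta_rot": [
    [0,0,0],
    [0,0,0],
    [0,0,0],
    [0,0,0],
    [0,0,0]
  ]
}}

```text
clock: 25.87
position: [0.5071, 0.2001, 0.1545]
tool_rot: [3.141, 0.0, 0.158]
force: [-0.1, 0.4, -0.7]
grip_width: 0.0854
finger_force: 0.0
```

Request:
{"fn": "apply_moves", "kwargs": {
  "linear": [
    [0.01,-0.18,0.03],
    [0.02,-0.36,0.06],
    [0.03,-0.54,0.1],
    [0.04,-0.72,0.13],
    [0.04,-0.88,0.16]
  ],
  "delta_rot": [
    [0,0,0],
    [0,0,0],
    [0,0,0],
    [0,0,0],
    [0,0,0]
  ]
}}

```text
clock: 26.28
position: [0.4972, 0.2879, 0.1385]
tool_rot: [3.141, 0.0, 0.159]
force: [0.9, 0.4, 0.5]
grip_width: 0.0853
finger_force: 0.0
```

Request:
{"fn": "apply_moves", "kwargs": {
  "linear": [
    [0,-0.15,0.03],
    [0,-0.28,0.06],
    [0,-0.38,0.08],
    [0,-0.44,0.09],
    [0,-0.46,0.09]
  ],
  "delta_rot": [
    [0,0,0],
    [0,0,0],
    [0,0,0],
    [0,0,0],
    [0,0,0]
  ]
}}

```text
clock: 26.7
position: [0.4899, 0.3332, 0.1297]
tool_rot: [-3.142, 0.001, 0.159]
force: [0.1, -0.6, -0.3]
grip_width: 0.0854
finger_force: 0.0
```

Request:
{"fn": "apply_moves", "kwargs": {
  "linear": [
    [0,0,0],
    [0,0,0],
    [0,0,0],
    [0,0,0],
    [0,0,0]
  ],
  "delta_rot": [
    [0,0,0],
    [0,0,0],
    [0,0,0],
    [0,0,0],
    [0,0,0]
  ]
}}

```text
clock: 27.12
position: [0.4905, 0.3322, 0.1303]
tool_rot: [3.142, -0.0, 0.158]
force: [0.2, 0.6, -0.0]
grip_width: 0.0854
finger_force: 0.0
```

```bash
sed -i 's/^SC=.*/SC=np.array([.589,.0437]); SY=np.radians(9.2)/' h.py; cat >> h.py <<'E'
def brass(tag,hts=(.019,.023)):
    st,im,d=grab('wrist'); save(tag,im); print(st['position'].round(4),st['tool_rot'].round(3),st['clock'])
    hsv=cv2.cvtColor(im,cv2.COLOR_RGB2HSV); H,S,V=[hsv[...,i].astype(int) for i in range(3)]
    T=optics.camera_info('wrist')['T_tool_cam']; R=Ro.from_euler('xyz',st['tool_rot']).as_matrix(); f=R@T[:3,2]
    for m in blobs((H>13)&(H<34)&(S>90)&(V>60),300):
        vu=np.argwhere(m); uv=vu[:,::-1]; o,r=wray(st,uv); P=o+r*(d[m]/(r@f))[:,None]
        zt=np.percentile(P[:,2],98); k=P[P[:,2]>zt-.003]
        print('brass',m.sum(),uv.mean(0).round(0),'top',zt.round(4),'knobcentre',((k[:,:2].max(0)+k[:,:2].min(0))/2).round(4),np.ptp(k[:,:2],axis=0).round(4),'all',((P[:,:2].max(0)+P[:,:2].min(0))/2).round(4),np.ptp(P[:,:2],axis=0).round(4))
E
python3 -c "
from h import *
brass('w5')"
```

```text
[0.4905 0.3322 0.1303] [ 3.142 -0.     0.158] 27.1167
brass 1834 [341.  62.] top 0.042 knobcentre [0.5967 0.3364] [0.0568 0.0182] all [0.6039 0.3351] [0.0713 0.0392]
brass 2125 [122. 128.] top 0.0207 knobcentre [0.5438 0.442 ] [0.0894 0.193 ] all [0.5433 0.4424] [0.0917 0.1939]
brass 1062 [297. 182.] top 0.0371 knobcentre [0.5381 0.3536] [0.0604 0.0163] all [0.5325 0.3543] [0.0716 0.0298]
brass 794 [ 22. 450.] top 0.1774 knobcentre [0.3909 0.4833] [0.3548 0.2757] all [0.3874 0.4861] [0.3617 0.2813]
```

View pics/w5.png

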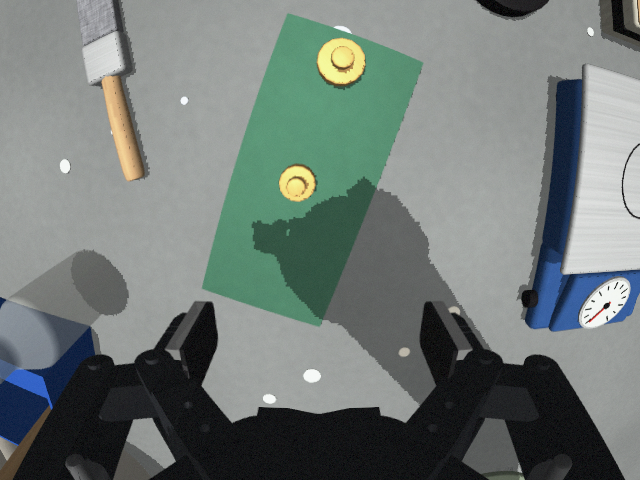

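Wrist view: w100 has its body centre at (297,183) and knob at (297,187). w200 has its body at (341,62) and knob at (343,57), and has shifted up on the mat.

```bash
python3 - <<'E'
from h import *
s=dict(position=np.array([.4905,.3322,.1303]),tool_rot=np.array([3.1416,0,.158]))
print('w100 body',wplane(s,[297.5,183],.015),'knob',wplane(s,[297,187],.034))
print('w200 body',wplane(s,[341.5,62],.016),'knob',wplane(s,[343,57],.038))
c=wplane(s,[[289,14],[423,63],[203,287],[321,325]],.003); print('mat',c,c.mean(0))
E
```

```text
w100 body [[0.51470372 0.35394948]] knob [[0.51499881 0.35333658]]
w200 body [[0.61682777 0.33480974]] knob [[0.61718151 0.33512977]]
mat [[0.6539253  0.38337346]
 [0.63251472 0.26713216]
 [0.40081684 0.43034186]
 [0.37951033 0.31263512]] [0.5166918  0.34837065]
```

Request:
{"fn": "apply_moves", "kwargs": {
  "linear": [
    [0.06,-0.04,0.1],
    [0.14,-0.09,0.25],
    [0.22,-0.14,0.45],
    [0.274,-0.173,0.65],
    [0.274,-0.173,0.8]
  ],
  "delta_rot": [
    [0,0,0],
    [0,0,0],
    [0,0,0],
    [0,0,0],
    [0,0,0]
  ]
}}

```text
clock: 27.58
position: [0.515, 0.3546, 0.0478]
tool_rot: [3.142, 0.001, 0.159]
force: [-0.0, -0.2, -0.6]
grip_width: 0.0854
finger_force: 0.0
```

Request:
{"fn": "apply_moves", "kwargs": {
  "linear": [
    [0,0,0.2],
    [0,0,0.4],
    [0,0,0.6],
    [0,0,0.75],
    [0,0,0.82]
  ],
  "delta_rot": [
    [0,0,0],
    [0,0,0],
    [0,0,0],
    [0,0,0],
    [0,0,0]
  ]
}}

```text
clock: 28.0
position: [0.5137, 0.3535, -0.0347]
tool_rot: [3.14, 0.002, 0.159]
force: [0.1, -0.1, -0.2]
grip_width: 0.086
finger_force: 0.0
```

Request:
{"fn": "apply_moves", "kwargs": {
  "linear": [
    [0,0,0.03],
    [0,0,0.055],
    [0,0,0.068],
    [0,0,0.068],
    [0,0,0.068]
  ],
  "delta_rot": [
    [0,0,0],
    [0,0,0],
    [0,0,0],
    [0,0,0],
    [0,0,0]
  ]
}}

```text
clock: 28.42
position: [0.515, 0.3543, -0.038]
tool_rot: [-3.141, -0.001, 0.159]
force: [-0.8, -0.5, 0.5]
grip_width: 0.0854
finger_force: 0.0
```

Request:
{"fn": "apply_moves", "kwargs": {
  "linear": [
    [0,0,0],
    [0,0,0],
    [0,0,0],
    [0,0,0],
    [0,0,0]
  ],
  "delta_rot": [
    [0,0,0],
    [0,0,0],
    [0,0,0],
    [0,0,0],
    [0,0,0]
  ],
  "gripper": -0.6,
  "force": 30
}}

```text
clock: 28.83
position: [0.5155, 0.3549, -0.0371]
tool_rot: [-3.14, -0.002, 0.159]
force: [-3.3, -2.0, 15.0]
grip_width: 0.0291
finger_force: 34.0
```

Request:
{"fn": "apply_moves", "kwargs": {
  "linear": [
    [0,0,0],
    [0,0,0],
    [0,0,0],
    [0,0,0],
    [0,0,0]
  ],
  "delta_rot": [
    [0,0,0],
    [0,0,0],
    [0,0,0],
    [0,0,0],
    [0,0,0]
  ]
}}

```text
clock: 29.25
position: [0.5155, 0.3549, -0.0372]
tool_rot: [-3.14, -0.002, 0.159]
force: [-1.9, -1.1, 22.3]
grip_width: 0.0287
finger_force: 37.2
```

```bash
python3 - <<'E'
from h import *
st=monitor.observe(); print(st['position'],st['tool_rot'],st['grip_width'],st['finger_force'],st['force'])
p=st['position']
print(SC)
plan([(p[0],p[1],.11,9.05,2),(*SC,.11,9.05,4),(*SC,.0225,9.05,2)])
E
```

```text
[ 0.5155074   0.35485483 -0.0371741 ] [-3.14038436e+00 -2.22046679e-03  1.58685370e-01] 0.028706708037738074 37.240623347079236 [-1.93470718 -1.07024123 22.31343584]
[0.589  0.0437]
L [-0.0, 0.0, -0.736] rz 0.0002
L [0.0, 0.0, -0.736] rz 0.0002
L [0.059, 0.797, 0.0] rz -0.0
L [0.059, 0.797, 0.0] rz -0.0
L [0.059, 0.797, 0.0] rz -0.0
L [0.059, 0.797, 0.0] rz -0.0
L [-0.0, 0.0, 0.437] rz -0.0
L [-0.0, 0.0, 0.437] rz -0.0
```

Request:
{"fn": "apply_moves", "kwargs": {
  "linear": [
    [0,0,-0.05],
    [0,0,-0.15],
    [0,0,-0.3],
    [0,0,-0.5],
    [0,0,-0.7]
  ],
  "delta_rot": [
    [0,0,0],
    [0,0,0],
    [0,0,0],
    [0,0,0],
    [0,0,0]
  ]
}}

```text
clock: 29.67
position: [0.5142, 0.3537, 0.0323]
tool_rot: [3.141, 0.001, 0.159]
force: [0.4, -0.4, -0.2]
grip_width: 0.0289
finger_force: 29.7
```

Request:
{"fn": "apply_moves", "kwargs": {
  "linear": [
    [0,0,-0.2],
    [0,0,-0.4],
    [0,0,-0.6],
    [0,0,-0.72],
    [0,0,-0.79]
  ],
  "delta_rot": [
    [0,0,0],
    [0,0,0],
    [0,0,0],
    [0,0,0],
    [0,0,0]
  ]
}}

```text
clock: 30.08
position: [0.515, 0.3543, 0.1122]
tool_rot: [-3.141, -0.002, 0.159]
force: [0.9, -0.3, -0.4]
grip_width: 0.0289
finger_force: 29.7
```

Request:
{"fn": "apply_moves", "kwargs": {
  "linear": [
    [0.01,0.1,0],
    [0.02,0.25,0],
    [0.03,0.42,0],
    [0.05,0.6,0],
    [0.06,0.797,0]
  ],
  "delta_rot": [
    [0,0,0],
    [0,0,0],
    [0,0,0],
    [0,0,0],
    [0,0,0]
  ]
}}

```text
clock: 30.5
position: [0.5329, 0.2736, 0.1089]
tool_rot: [3.14, 0.002, 0.158]
force: [0.0, 0.8, -0.7]
grip_width: 0.0289
finger_force: 29.7
```

Request:
{"fn": "apply_moves", "kwargs": {
  "linear": [
    [0.01,0.18,0],
    [0.02,0.36,0],
    [0.04,0.54,0],
    [0.05,0.71,0],
    [0.06,0.88,0]
  ],
  "delta_rot": [
    [0,0,0],
    [0,0,0],
    [0,0,0],
    [0,0,0],
    [0,0,0]
  ]
}}

```text
clock: 30.92
position: [0.5525, 0.1872, 0.1089]
tool_rot: [3.141, 0.002, 0.157]
force: [0.5, -0.5, -0.8]
grip_width: 0.0289
finger_force: 29.7
```

Request:
{"fn": "apply_moves", "kwargs": {
  "linear": [
    [0.01,0.18,0],
    [0.02,0.36,0],
    [0.04,0.54,0],
    [0.05,0.7,0],
    [0.06,0.85,0]
  ],
  "delta_rot": [
    [0,0,0],
    [0,0,0],
    [0,0,0],
    [0,0,0],
    [0,0,0]
  ]
}}

```text
clock: 31.33
position: [0.5715, 0.1041, 0.1089]
tool_rot: [3.141, 0.002, 0.157]
force: [0.6, -0.7, -2.1]
grip_width: 0.0288
finger_force: 29.7
```

Request:
{"fn": "apply_moves", "kwargs": {
  "linear": [
    [0.01,0.15,0],
    [0.03,0.3,0],
    [0.05,0.45,0],
    [0.06,0.56,0],
    [0.06,0.6,0]
  ],
  "delta_rot": [
    [0,0,0],
    [0,0,0],
    [0,0,0],
    [0,0,0],
    [0,0,0]
  ]
}}

```text
clock: 31.75
position: [0.5873, 0.0457, 0.1093]
tool_rot: [3.141, 0.002, 0.156]
force: [-0.3, 1.2, -0.8]
grip_width: 0.0288
finger_force: 29.8
```

Request:
{"fn": "apply_moves", "kwargs": {
  "linear": [
    [0,0,0],
    [0,0,0],
    [0,0,0],
    [0,0,0],
    [0,0,0]
  ],
  "delta_rot": [
    [0,0,0],
    [0,0,0],
    [0,0,0],
    [0,0,0],
    [0,0,0]
  ]
}}

```text
clock: 32.17
position: [0.5876, 0.0497, 0.1103]
tool_rot: [-3.141, -0.0, 0.16]
force: [-0.1, 0.8, -0.8]
grip_width: 0.0285
finger_force: 29.8
```

```bash
python3 - <<'E'
from h import *
st,im,d=grab('wrist'); save('w6',im); print(st['position'],st['tool_rot'],st['grip_width'],st['force'])
T=optics.camera_info('wrist')['T_tool_cam']; R=Ro.from_euler('xyz',st['tool_rot']).as_matrix(); f=R@T[:3,2]
for v in range(265,320,4):
  for u in (296,319): 
    o,r=wray(st,(u,v)); P=o+r[0]*(d[v,u]/(r[0]@f)); print((u,v),im[v,u],(R.T@(P-st['position'])).round(4),end=' ')
  print()
plan([(*SC,st['position'][2],9.05,1)])
E
```

```text
[0.58758022 0.04974937 0.11033751] [-3.14144002e+00 -8.59062868e-05  1.59830584e-01] 0.028468774592173198 [-0.11741326  0.78369937 -0.79081465]
(296, 265) [136 138 138] [-0.0161 -0.0157  0.047 ] (319, 265) [138 141 138] [-0.0154 -0.0003  0.0455] 
(296, 269) [141 142 142] [-0.019  -0.0158  0.047 ] (319, 269) [139 141 140] [-0.0183 -0.0003  0.0455] 
(296, 273) [136 139 137] [-0.0217 -0.0158  0.0465] (319, 273) [140 140 140] [-0.022  -0.0003  0.0472] 
(296, 277) [142 145 146] [-0.0244 -0.0158  0.0459] (319, 277) [142 142 142] [-0.025  -0.0003  0.0474] 
(296, 281) [52 55 54] [-0.0272 -0.0159  0.0456] (319, 281) [91 71 42] [ 0.0146 -0.0005 -0.0442] 
(296, 285) [135 135 136] [-0.0301 -0.0159  0.0454] (319, 285) [90 69 39] [ 0.0145 -0.0006 -0.0478] 
(296, 289) [92 73 44] [ 0.0105 -0.0101 -0.0435] (319, 289) [96 75 43] [ 0.0145 -0.0006 -0.0514] 
(296, 293) [89 70 41] [ 0.0112 -0.0098 -0.0484] (319, 293) [95 75 45] [ 0.0138 -0.0006 -0.0535] 
(296, 297) [91 72 43] [ 0.0112 -0.0096 -0.052 ] (319, 297) [176 137  78] [ 0.0131 -0.0006 -0.0556] 
(296, 301) [113  86  50] [ 0.0108 -0.0095 -0.0547] (319, 301) [169 129  75] [ 0.0118 -0.0006 -0.0565] 
(296, 305) [168 130  75] [ 0.0096 -0.0095 -0.0557] (319, 305) [169 131  76] [ 0.0094 -0.0006 -0.0553] 
(296, 309) [172 134  76] [ 0.0085 -0.0094 -0.057 ] (319, 309) [170 131  77] [ 0.0079 -0.0006 -0.0558] 
(296, 313) [167 129  73] [ 0.0059 -0.0096 -0.0555] (319, 313) [172 131  78] [ 0.0063 -0.0006 -0.0561] 
(296, 317) [169 131  80] [ 0.0049 -0.0095 -0.0569] (319, 317) [171 132  77] [ 0.0045 -0.0006 -0.0562] 
L [0.005, 0.061, -0.0] rz 0.0008
```

View pics/w6.png

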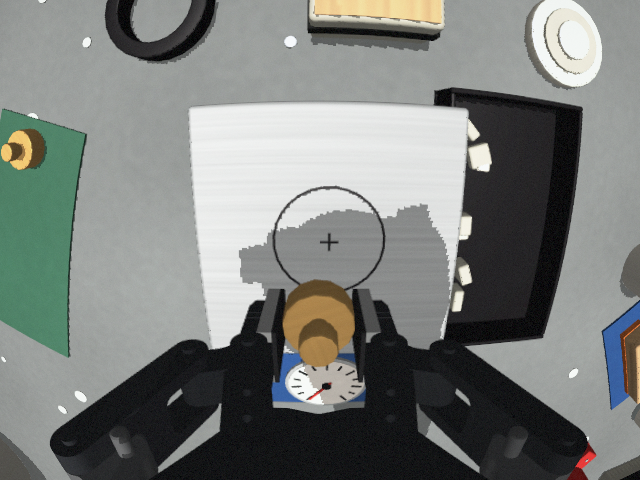

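The weight is centred between the fingers at (320,320), and the cross is at (329,242). I'll line up and lower it.

```bash
python3 - <<'E'
from h import *
s=dict(position=np.array([0.58758022,0.04974937,0.11033751]),tool_rot=np.array([-3.14144002,-8.59e-05,.15983]))
print(wplane(s,[329,242],.064))
E
```

```text
[[0.58897431 0.04373465]]
```

Request:
{"fn": "apply_moves", "kwargs": {
  "linear": [
    [0,0.02,0.1],
    [0.01,0.04,0.25],
    [0.01,0.06,0.42],
    [0.01,0.06,0.58],
    [0.01,0.06,0.7]
  ],
  "delta_rot": [
    [0,0,0],
    [0,0,0],
    [0,0,0],
    [0,0,0],
    [0,0,0]
  ]
}}

```text
clock: 32.63
position: [0.589, 0.0431, 0.0384]
tool_rot: [-3.142, 0.001, 0.159]
force: [-0.4, 0.3, -1.1]
grip_width: 0.0286
finger_force: 29.8
```

Request:
{"fn": "apply_moves", "kwargs": {
  "linear": [
    [0,0,0.04],
    [0,0,0.08],
    [0,0,0.1],
    [0,0,0.12],
    [0,0,0.13]
  ],
  "delta_rot": [
    [0,0,0],
    [0,0,0],
    [0,0,0],
    [0,0,0],
    [0,0,0]
  ]
}}

```text
clock: 33.05
position: [0.5899, 0.0433, 0.0276]
tool_rot: [-3.142, -0.001, 0.159]
force: [-0.1, -0.4, -0.4]
grip_width: 0.0288
finger_force: 29.8
```

Request:
{"fn": "apply_moves", "kwargs": {
  "linear": [
    [0,0,0],
    [0,0,0],
    [0,0,0],
    [0,0,0],
    [0,0,0]
  ],
  "delta_rot": [
    [0,0,0],
    [0,0,0],
    [0,0,0],
    [0,0,0],
    [0,0,0]
  ]
}}

```text
clock: 33.47
position: [0.5897, 0.0433, 0.0275]
tool_rot: [-3.142, -0.0, 0.159]
force: [-0.1, 0.6, -1.4]
grip_width: 0.0288
finger_force: 29.8
```

Request:
{"fn": "apply_moves", "kwargs": {
  "linear": [
    [0,0,0.01],
    [0,0,0.02],
    [0,0,0.03],
    [0,0,0.038],
    [0,0,0.04]
  ],
  "delta_rot": [
    [0,0,0],
    [0,0,0],
    [0,0,0],
    [0,0,0],
    [0,0,0]
  ]
}}

```text
clock: 33.88
position: [0.5896, 0.0432, 0.0231]
tool_rot: [-3.142, 0.0, 0.159]
force: [-0.7, -0.2, 0.7]
grip_width: 0.0286
finger_force: 30.2
```

Request:
{"fn": "apply_moves", "kwargs": {
  "linear": [
    [0,0,0],
    [0,0,0],
    [0,0,0],
    [0,0,0],
    [0,0,0]
  ],
  "delta_rot": [
    [0,0,0],
    [0,0,0],
    [0,0,0],
    [0,0,0],
    [0,0,0]
  ],
  "gripper": 0.4
}}

```text
clock: 34.3
position: [0.5896, 0.0433, 0.0234]
tool_rot: [-3.142, -0.0, 0.159]
force: [-0.2, 0.5, -1.1]
grip_width: 0.0598
finger_force: 0.0
```

Request:
{"fn": "apply_moves", "kwargs": {
  "linear": [
    [0,0,-0.05],
    [0,0,-0.1],
    [0,0,-0.2],
    [0,0,-0.3],
    [0,0,-0.35]
  ],
  "delta_rot": [
    [0,0,0],
    [0,0,0],
    [0,0,0],
    [0,0,0],
    [0,0,0]
  ]
}}

```text
clock: 34.72
position: [0.5904, 0.0434, 0.0603]
tool_rot: [3.142, -0.002, 0.159]
force: [0.1, -1.0, 0.3]
grip_width: 0.0599
finger_force: 0.0
```

```bash
cat >> h.py <<'E'
def ctr(uv,z,w):  # helper: dial + weight centre check from wrist image, body pixels inside window near tool
    pass
E
python3 - <<'E'
from h import *
st,im,d=grab('wrist'); save('w7',im[220:,:]); print(st['position'],st['grip_width'])
hsv=cv2.cvtColor(im,cv2.COLOR_RGB2HSV); H,S,V=[hsv[...,i].astype(int) for i in range(3)]
m=(H>10)&(H<34)&(S>90)&(V>60); m[:200]=0; m[:,:200]=0; m[:,450:]=0
for b in blobs(m,300):
    uv=np.argwhere(b)[:,::-1]; print(b.sum(),uv.min(0),uv.max(0)); print('front edge body', wplane(st,[uv[:,0].mean(),uv[:,1].min()],.065))
E
```

```text
[0.59039658 0.04336142 0.06031918] 0.059891416113363856
3019 [289 252] [347 317]
front edge body [[0.60260281 0.04620445]]
```

Request:
{"fn": "apply_moves", "kwargs": {
  "linear": [
    [0,0,0],
    [0,0,0],
    [0,0,0],
    [0,0,0],
    [0,0,0]
  ],
  "delta_rot": [
    [0,0,0],
    [0,0,0],
    [0,0,0],
    [0,0,0],
    [0,0,0]
  ]
}}

```text
clock: 35.18
position: [0.5894, 0.0433, 0.058]
tool_rot: [-3.142, 0.001, 0.159]
force: [0.4, 1.0, -0.3]
grip_width: 0.0598
finger_force: 0.0
```

Request:
{"fn": "apply_moves", "kwargs": {
  "linear": [
    [0,0,0],
    [0,0,0],
    [0,0,0],
    [0,0,0],
    [0,0,0]
  ],
  "delta_rot": [
    [0,0,0],
    [0,0,0],
    [0,0,0],
    [0,0,0],
    [0,0,0]
  ]
}}

```text
clock: 35.6
position: [0.5896, 0.0433, 0.0583]
tool_rot: [-3.142, 0.0, 0.159]
force: [-0.3, -0.2, -0.7]
grip_width: 0.0599
finger_force: 0.0
```

Request:
{"fn": "apply_moves", "kwargs": {
  "linear": [
    [0,0,0],
    [0,0,0],
    [0,0,0],
    [0,0,0],
    [0,0,0]
  ],
  "delta_rot": [
    [0,0,0],
    [0,0,0],
    [0,0,0],
    [0,0,0],
    [0,0,0]
  ]
}}

```text
clock: 36.02
position: [0.5896, 0.0433, 0.0583]
tool_rot: [-3.142, 0.0, 0.159]
force: [-1.0, 0.3, 0.3]
grip_width: 0.0598
finger_force: 0.0
```

Request:
{"fn": "apply_moves", "kwargs": {
  "linear": [
    [0,0,0],
    [0,0,0],
    [0,0,0],
    [0,0,0],
    [0,0,0]
  ],
  "delta_rot": [
    [0,0,0],
    [0,0,0],
    [0,0,0],
    [0,0,0],
    [0,0,0]
  ]
}}

```text
clock: 36.43
position: [0.5896, 0.0432, 0.0583]
tool_rot: [3.142, -0.0, 0.159]
force: [0.5, -0.3, 0.3]
grip_width: 0.0599
finger_force: 0.0
```

Request:
{"fn": "apply_moves", "kwargs": {
  "linear": [
    [0,0,0],
    [0,0,0],
    [0,0,0],
    [0,0,0],
    [0,0,0]
  ],
  "delta_rot": [
    [0,0,0],
    [0,0,0],
    [0,0,0],
    [0,0,0],
    [0,0,0]
  ]
}}

```text
clock: 36.85
position: [0.5896, 0.0433, 0.0583]
tool_rot: [-3.142, 0.0, 0.159]
force: [0.4, 0.3, -0.8]
grip_width: 0.0597
finger_force: 0.0
```

Request:
{"fn": "apply_moves", "kwargs": {
  "linear": [
    [0,0,0],
    [0,0,0],
    [0,0,0],
    [0,0,0],
    [0,0,0]
  ],
  "delta_rot": [
    [0,0,0],
    [0,0,0],
    [0,0,0],
    [0,0,0],
    [0,0,0]
  ]
}}

```text
clock: 37.27
position: [0.5896, 0.0433, 0.0583]
tool_rot: [-3.142, -0.0, 0.159]
force: [0.7, -0.1, 0.0]
grip_width: 0.0595
finger_force: 0.0
```

View pics/w7.png

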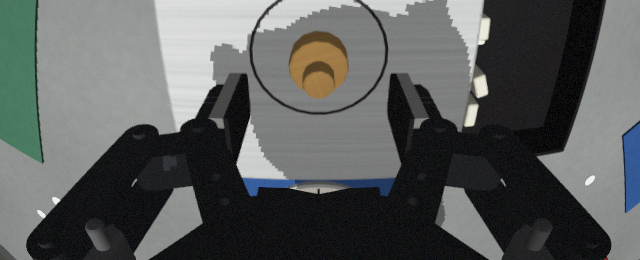

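w100 stands in the ring at about (318,65) of the crop, released for over 2.5 s. I'll pick it up again.

Request:
{"fn": "apply_moves", "kwargs": {
  "linear": [
    [0,0,0.08],
    [0,0,0.18],
    [0,0,0.27],
    [0,0,0.33],
    [0,0,0.35]
  ],
  "delta_rot": [
    [0,0,0],
    [0,0,0],
    [0,0,0],
    [0,0,0],
    [0,0,0]
  ]
}}

```text
clock: 37.68
position: [0.5887, 0.0432, 0.0216]
tool_rot: [-3.141, 0.002, 0.159]
force: [0.2, 0.6, 0.1]
grip_width: 0.0598
finger_force: 0.0
```

Request:
{"fn": "apply_moves", "kwargs": {
  "linear": [
    [0,0,0],
    [0,0,0],
    [0,0,0],
    [0,0,0],
    [0,0,0]
  ],
  "delta_rot": [
    [0,0,0],
    [0,0,0],
    [0,0,0],
    [0,0,0],
    [0,0,0]
  ],
  "gripper": -0.5,
  "force": 25
}}

```text
clock: 38.1
position: [0.5898, 0.0433, 0.0236]
tool_rot: [-3.142, -0.001, 0.159]
force: [-0.2, 0.8, 0.3]
grip_width: 0.0288
finger_force: 25.9
```

Request:
{"fn": "apply_moves", "kwargs": {
  "linear": [
    [0,0,0],
    [0,0,0],
    [0,0,0],
    [0,0,0],
    [0,0,0]
  ],
  "delta_rot": [
    [0,0,0],
    [0,0,0],
    [0,0,0],
    [0,0,0],
    [0,0,0]
  ]
}}

```text
clock: 38.52
position: [0.5897, 0.0433, 0.0233]
tool_rot: [-3.142, -0.0, 0.159]
force: [1.1, -0.2, 0.4]
grip_width: 0.0284
finger_force: 26.0
```

Request:
{"fn": "apply_moves", "kwargs": {
  "linear": [
    [0,0,-0.1],
    [0,0,-0.25],
    [0,0,-0.45],
    [0,0,-0.65],
    [0,0,-0.8]
  ],
  "delta_rot": [
    [0,0,0],
    [0,0,0],
    [0,0,0],
    [0,0,0],
    [0,0,0]
  ]
}}

```text
clock: 38.93
position: [0.5898, 0.0433, 0.1055]
tool_rot: [3.142, -0.001, 0.159]
force: [0.6, 0.4, -1.2]
grip_width: 0.0291
finger_force: 25.9
```

```bash
python3 - <<'E'
from h import *
st=monitor.observe(); print(st['tool_rot'])
plan([(.5155,.3545,.105,9.1,4),(.5155,.3545,-.0355,9.1,2)])
E
```

```text
[ 3.14155583e+00 -8.88614146e-04  1.58728290e-01]
L [-0.06, -0.798, 0.001] rz -0.0
L [-0.06, -0.798, 0.001] rz -0.0
L [-0.06, -0.798, 0.001] rz -0.0
L [-0.06, -0.798, 0.001] rz -0.0
L [0.0, -0.0, 0.702] rz -0.0
L [0.0, -0.0, 0.702] rz -0.0
```

Request:
{"fn": "apply_moves", "kwargs": {
  "linear": [
    [-0.01,-0.1,0],
    [-0.02,-0.25,0],
    [-0.03,-0.42,0],
    [-0.05,-0.6,0],
    [-0.06,-0.79,0]
  ],
  "delta_rot": [
    [0,0,0],
    [0,0,0],
    [0,0,0],
    [0,0,0],
    [0,0,0]
  ]
}}

```text
clock: 39.35
position: [0.5703, 0.1212, 0.1031]
tool_rot: [-3.142, 0.001, 0.159]
force: [0.2, 0.4, -0.3]
grip_width: 0.0288
finger_force: 25.9
```

Request:
{"fn": "apply_moves", "kwargs": {
  "linear": [
    [-0.01,-0.19,0],
    [-0.02,-0.38,0],
    [-0.04,-0.57,0],
    [-0.05,-0.76,0],
    [-0.06,-0.94,0]
  ],
  "delta_rot": [
    [0,0,0],
    [0,0,0],
    [0,0,0],
    [0,0,0],
    [0,0,0]
  ]
}}

```text
clock: 39.77
position: [0.5494, 0.2136, 0.1031]
tool_rot: [-3.141, 0.001, 0.159]
force: [-0.3, 0.2, -2.1]
grip_width: 0.0289
finger_force: 25.9
```

Request:
{"fn": "apply_moves", "kwargs": {
  "linear": [
    [-0.01,-0.18,0],
    [-0.02,-0.36,0],
    [-0.04,-0.54,0],
    [-0.05,-0.71,0],
    [-0.06,-0.86,0]
  ],
  "delta_rot": [
    [0,0,0],
    [0,0,0],
    [0,0,0],
    [0,0,0],
    [0,0,0]
  ]
}}

```text
clock: 40.18
position: [0.5298, 0.2977, 0.1031]
tool_rot: [-3.141, 0.001, 0.16]
force: [0.0, 1.1, -0.6]
grip_width: 0.0289
finger_force: 25.9
```

Request:
{"fn": "apply_moves", "kwargs": {
  "linear": [
    [-0.01,-0.15,0],
    [-0.03,-0.3,0],
    [-0.05,-0.45,0],
    [-0.06,-0.56,0],
    [-0.06,-0.6,0]
  ],
  "delta_rot": [
    [0,0,0],
    [0,0,0],
    [0,0,0],
    [0,0,0],
    [0,0,0]
  ]
}}

```text
clock: 40.6
position: [0.5145, 0.3567, 0.1033]
tool_rot: [-3.141, 0.0, 0.161]
force: [1.0, 0.5, -0.4]
grip_width: 0.0289
finger_force: 25.9
```

Request:
{"fn": "apply_moves", "kwargs": {
  "linear": [
    [0,0,0.15],
    [0,0,0.35],
    [0,0,0.55],
    [0,0,0.75],
    [0,0,0.9]
  ],
  "delta_rot": [
    [0,0,0],
    [0,0,0],
    [0,0,0],
    [0,0,0],
    [0,0,0]
  ]
}}

```text
clock: 41.02
position: [0.5154, 0.3536, 0.0117]
tool_rot: [3.141, 0.001, 0.158]
force: [-0.8, 0.5, -0.5]
grip_width: 0.0285
finger_force: 25.9
```

Request:
{"fn": "apply_moves", "kwargs": {
  "linear": [
    [0,0,0.12],
    [0,0,0.24],
    [0,0,0.35],
    [0,0,0.41],
    [0,0,0.43]
  ],
  "delta_rot": [
    [0,0,0],
    [0,0,0],
    [0,0,0],
    [0,0,0],
    [0,0,0]
  ]
}}

```text
clock: 41.43
position: [0.5152, 0.3542, -0.0306]
tool_rot: [3.141, 0.001, 0.159]
force: [0.8, -0.7, -1.7]
grip_width: 0.029
finger_force: 25.9
```

Request:
{"fn": "apply_moves", "kwargs": {
  "linear": [
    [0,0,0],
    [0,0,0],
    [0,0,0],
    [0,0,0],
    [0,0,0]
  ],
  "delta_rot": [
    [0,0,0],
    [0,0,0],
    [0,0,0],
    [0,0,0],
    [0,0,0]
  ]
}}

```text
clock: 41.85
position: [0.5157, 0.3546, -0.0292]
tool_rot: [-3.141, -0.001, 0.159]
force: [0.4, 0.5, -0.4]
grip_width: 0.0286
finger_force: 25.9
```

Request:
{"fn": "apply_moves", "kwargs": {
  "linear": [
    [0,0,0.02],
    [0,0,0.04],
    [0,0,0.055],
    [0,0,0.065],
    [0,0,0.065]
  ],
  "delta_rot": [
    [0,0,0],
    [0,0,0],
    [0,0,0],
    [0,0,0],
    [0,0,0]
  ]
}}

```text
clock: 42.27
position: [0.5154, 0.3544, -0.0363]
tool_rot: [3.141, 0.0, 0.159]
force: [-0.7, 0.4, -1.0]
grip_width: 0.0288
finger_force: 26.0
```

Request:
{"fn": "apply_moves", "kwargs": {
  "linear": [
    [0,0,0],
    [0,0,0],
    [0,0,0],
    [0,0,0],
    [0,0,0]
  ],
  "delta_rot": [
    [0,0,0],
    [0,0,0],
    [0,0,0],
    [0,0,0],
    [0,0,0]
  ],
  "gripper": 0.5
}}

```text
clock: 42.68
position: [0.5155, 0.3545, -0.0362]
tool_rot: [-3.142, -0.0, 0.159]
force: [-0.9, 0.3, 0.3]
grip_width: 0.0642
finger_force: 0.0
```

Request:
{"fn": "apply_moves", "kwargs": {
  "linear": [
    [0,0,-0.1],
    [0,0,-0.3],
    [0,0,-0.5],
    [0,0,-0.7],
    [0,0,-0.9]
  ],
  "delta_rot": [
    [0,0,0],
    [0,0,0],
    [0,0,0],
    [0,0,0],
    [0,0,0]
  ]
}}

```text
clock: 43.1
position: [0.5155, 0.3544, 0.0555]
tool_rot: [-3.141, -0.0, 0.159]
force: [0.7, 0.2, 0.4]
grip_width: 0.064
finger_force: 0.0
```

Request:
{"fn": "apply_moves", "kwargs": {
  "linear": [
    [0,0,-0.2],
    [0,0,-0.4],
    [0,0,-0.6],
    [0,0,-0.7],
    [0,0,-0.72]
  ],
  "delta_rot": [
    [0,0,0],
    [0,0,0],
    [0,0,0],
    [0,0,0],
    [0,0,0]
  ],
  "gripper": 1
}}

```text
clock: 43.52
position: [0.5163, 0.3551, 0.1282]
tool_rot: [-3.14, -0.003, 0.159]
force: [0.3, 0.6, 0.1]
grip_width: 0.0853
finger_force: 0.0
```

Request:
{"fn": "apply_moves", "kwargs": {
  "linear": [
    [0,0,0],
    [0,0,0],
    [0,0,0],
    [0,0,0],
    [0,0,0]
  ],
  "delta_rot": [
    [0,0,0],
    [0,0,0],
    [0,0,0],
    [0,0,0],
    [0,0,0]
  ]
}}

```text
clock: 43.93
position: [0.5152, 0.3543, 0.125]
tool_rot: [3.141, 0.001, 0.159]
force: [1.1, 0.7, -1.0]
grip_width: 0.0852
finger_force: 0.0
```

```bash
cat > fw.py <<'E'
from h import *
st,im,d=grab('wrist'); save('w8',im); print(st['position'].round(4),st['tool_rot'].round(3))
hsv=cv2.cvtColor(im,cv2.COLOR_RGB2HSV); H,S,V=[hsv[...,i].astype(int) for i in range(3)]
for m in blobs((H>13)&(H<34)&(S>90)&(V>60),200):
    uv=np.argwhere(m)[:,::-1]; lo,hi=uv.min(0),uv.max(0); (cx,cy),r=cv2.minEnclosingCircle(uv.astype(np.float32))
    print(m.sum(),lo,hi,'circ',round(cx,1),round(cy,1),round(r,1),wplane(st,[cx,cy],.018).round(4))
E
python3 fw.py
```

```text
[0.5152 0.3543 0.125 ] [3.141e+00 1.000e-03 1.590e-01]
1875 [340  72] [388 119] circ 364.3 96.1 24.7 [[0.6168 0.3356]]
2262 [116 104] [161 211] circ 135.5 158.0 55.2 [[0.5439 0.5158]]
1091 [300 198] [336 235] circ 318.2 216.7 19.0 [[0.5161 0.3552]]
```

Request:
{"fn": "apply_moves", "kwargs": {
  "linear": [
    [0.12,0.04,0],
    [0.32,0.11,0],
    [0.55,0.2,0.05],
    [0.78,0.28,0.1],
    [0.973,0.348,0.2]
  ],
  "delta_rot": [
    [0,0,0],
    [0,0,0],
    [0,0,0],
    [0,0,0],
    [0,0,0]
  ]
}}

```text
clock: 44.4
position: [0.619, 0.335, 0.1061]
tool_rot: [-3.141, -0.001, 0.158]
force: [0.3, 0.5, -0.3]
grip_width: 0.0853
finger_force: 0.0
```

Request:
{"fn": "apply_moves", "kwargs": {
  "linear": [
    [0,0,0.2],
    [0,0,0.4],
    [0,0,0.6],
    [0,0,0.8],
    [0,0,0.98]
  ],
  "delta_rot": [
    [0,0,0],
    [0,0,0],
    [0,0,0],
    [0,0,0],
    [0,0,0]
  ]
}}

```text
clock: 44.82
position: [0.6167, 0.3353, 0.0062]
tool_rot: [3.141, 0.001, 0.159]
force: [1.2, 0.6, 0.4]
grip_width: 0.0851
finger_force: 0.0
```

Request:
{"fn": "apply_moves", "kwargs": {
  "linear": [
    [0,0,0.12],
    [0,0,0.24],
    [0,0,0.35],
    [0,0,0.41],
    [0,0,0.42]
  ],
  "delta_rot": [
    [0,0,0],
    [0,0,0],
    [0,0,0],
    [0,0,0],
    [0,0,0]
  ]
}}

```text
clock: 45.23
position: [0.6166, 0.3352, -0.0353]
tool_rot: [3.141, 0.001, 0.159]
force: [-0.3, 0.0, -0.2]
grip_width: 0.0854
finger_force: 0.0
```

Request:
{"fn": "apply_moves", "kwargs": {
  "linear": [
    [0,0,0],
    [0,0,0],
    [0,0,0],
    [0,0,0],
    [0,0,0]
  ],
  "delta_rot": [
    [0,0,0],
    [0,0,0],
    [0,0,0],
    [0,0,0],
    [0,0,0]
  ],
  "gripper": -0.3,
  "force": 30
}}

```text
clock: 45.65
position: [0.6175, 0.3356, -0.0333]
tool_rot: [-3.141, -0.001, 0.159]
force: [-1.6, -0.8, 5.7]
grip_width: 0.0366
finger_force: 29.5
```

Request:
{"fn": "apply_moves", "kwargs": {
  "linear": [
    [0,0,0],
    [0,0,0],
    [0,0,0],
    [0,0,0],
    [0,0,0]
  ],
  "delta_rot": [
    [0,0,0],
    [0,0,0],
    [0,0,0],
    [0,0,0],
    [0,0,0]
  ]
}}

```text
clock: 46.07
position: [0.6175, 0.3356, -0.0334]
tool_rot: [-3.141, -0.001, 0.159]
force: [-1.9, -0.1, 5.9]
grip_width: 0.0367
finger_force: 29.5
```

Request:
{"fn": "apply_moves", "kwargs": {
  "linear": [
    [0,0,-0.08],
    [0,0,-0.22],
    [0,0,-0.4],
    [0,0,-0.6],
    [0,0,-0.78]
  ],
  "delta_rot": [
    [0,0,0],
    [0,0,0],
    [0,0,0],
    [0,0,0],
    [0,0,0]
  ]
}}

```text
clock: 46.48
position: [0.6173, 0.3356, 0.0463]
tool_rot: [-3.141, -0.001, 0.159]
force: [-0.6, -0.2, -1.9]
grip_width: 0.0368
finger_force: 30.5
```

Request:
{"fn": "apply_moves", "kwargs": {
  "linear": [
    [0,0,-0.18],
    [0,0,-0.36],
    [0,0,-0.5],
    [0,0,-0.58],
    [0,0,-0.6]
  ],
  "delta_rot": [
    [0,0,0],
    [0,0,0],
    [0,0,0],
    [0,0,0],
    [0,0,0]
  ]
}}

```text
clock: 46.9
position: [0.6177, 0.3359, 0.1059]
tool_rot: [-3.141, -0.002, 0.159]
force: [0.1, 0.3, -2.0]
grip_width: 0.037
finger_force: 30.5
```

```bash
python3 - <<'E'
from h import *
st,im,d=grab('wrist'); print(st['position'],st['tool_rot'],st['grip_width'],st['force'])
T=optics.camera_info('wrist')['T_tool_cam']; R=Ro.from_euler('xyz',st['tool_rot']).as_matrix(); f=R@T[:3,2]
for v in range(262,320,5):
    u=319
    o,r=wray(st,(u,v)); P=o+r[0]*(d[v,u]/(r[0]@f)); print((u,v),im[v,u],(R.T@(P-st['position'])).round(4))
plan([(*SC,.11,9.1,4)])
E
```

```text
[0.61768771 0.33588072 0.10593537] [-3.14066941e+00 -2.18175893e-03  1.58671681e-01] 0.03699811407000308 [ 0.06219116  0.2735503  -2.01116842]
(319, 262) [51 85 68] [-0.0362 -0.0002  0.1022]
(319, 267) [98 74 44] [ 0.0189 -0.0005 -0.0397]
(319, 272) [98 76 46] [ 0.0191 -0.0005 -0.0454]
(319, 277) [102  79  49] [ 0.0181 -0.0006 -0.048 ]
(319, 282) [100  76  44] [ 0.0187 -0.0006 -0.0539]
(319, 287) [188 146  85] [ 0.0177 -0.0006 -0.0563]
(319, 292) [184 143  84] [ 0.0153 -0.0006 -0.0556]
(319, 297) [177 136  80] [ 0.0139 -0.0006 -0.0571]
(319, 302) [182 140  83] [ 0.0111 -0.0006 -0.056 ]
(319, 307) [184 140  81] [ 0.0087 -0.0006 -0.0557]
(319, 312) [179 139  81] [ 0.0066 -0.0006 -0.0558]
(319, 317) [101  78  45] [ 0.0052 -0.0006 -0.0573]
L [-0.185, 0.709, -0.013] rz -0.0
L [-0.186, 0.709, -0.013] rz -0.0
L [-0.186, 0.709, -0.013] rz -0.0
L [-0.186, 0.709, -0.013] rz -0.0
```

Request:
{"fn": "apply_moves", "kwargs": {
  "linear": [
    [-0.03,0.09,0],
    [-0.06,0.23,0],
    [-0.1,0.38,0],
    [-0.145,0.55,0],
    [-0.19,0.72,0]
  ],
  "delta_rot": [
    [0,0,0],
    [0,0,0],
    [0,0,0],
    [0,0,0],
    [0,0,0]
  ]
}}

```text
clock: 47.37
position: [0.609, 0.2587, 0.1027]
tool_rot: [3.141, 0.002, 0.158]
force: [0.2, -1.4, -3.0]
grip_width: 0.0371
finger_force: 30.5
```

Request:
{"fn": "apply_moves", "kwargs": {
  "linear": [
    [-0.045,0.17,0],
    [-0.09,0.34,0],
    [-0.135,0.5,0],
    [-0.18,0.67,0],
    [-0.22,0.83,0]
  ],
  "delta_rot": [
    [0,0,0],
    [0,0,0],
    [0,0,0],
    [0,0,0],
    [0,0,0]
  ]
}}

```text
clock: 47.78
position: [0.6006, 0.1736, 0.1034]
tool_rot: [3.141, 0.001, 0.158]
force: [0.6, 0.8, -1.7]
grip_width: 0.0367
finger_force: 30.5
```

Request:
{"fn": "apply_moves", "kwargs": {
  "linear": [
    [-0.045,0.16,0],
    [-0.09,0.32,0],
    [-0.13,0.48,0],
    [-0.16,0.62,0],
    [-0.19,0.74,0]
  ],
  "delta_rot": [
    [0,0,0],
    [0,0,0],
    [0,0,0],
    [0,0,0],
    [0,0,0]
  ]
}}

```text
clock: 48.2
position: [0.5937, 0.0977, 0.1036]
tool_rot: [3.141, 0.0, 0.158]
force: [0.5, -0.2, -1.0]
grip_width: 0.0368
finger_force: 30.5
```

Request:
{"fn": "apply_moves", "kwargs": {
  "linear": [
    [-0.05,0.14,0],
    [-0.09,0.28,0],
    [-0.12,0.41,0],
    [-0.14,0.5,0],
    [-0.142,0.545,0]
  ],
  "delta_rot": [
    [0,0,0],
    [0,0,0],
    [0,0,0],
    [0,0,0],
    [0,0,0]
  ]
}}

```text
clock: 48.62
position: [0.5886, 0.0419, 0.1038]
tool_rot: [3.141, 0.0, 0.157]
force: [-0.8, -0.4, -2.9]
grip_width: 0.0365
finger_force: 30.5
```

Request:
{"fn": "apply_moves", "kwargs": {
  "linear": [
    [0,0,0.1],
    [0,0,0.25],
    [0,0,0.42],
    [0,0,0.58],
    [0,0,0.68]
  ],
  "delta_rot": [
    [0,0,0],
    [0,0,0],
    [0,0,0],
    [0,0,0],
    [0,0,0]
  ]
}}

```text
clock: 49.03
position: [0.5878, 0.0448, 0.0336]
tool_rot: [-3.141, 0.002, 0.16]
force: [-0.3, -0.2, -2.1]
grip_width: 0.0367
finger_force: 30.5
```

Request:
{"fn": "apply_moves", "kwargs": {
  "linear": [
    [0,0,0],
    [0,0,0],
    [0,0,0],
    [0,0,0],
    [0,0,0]
  ],
  "delta_rot": [
    [0,0,0],
    [0,0,0],
    [0,0,0],
    [0,0,0],
    [0,0,0]
  ]
}}

```text
clock: 49.45
position: [0.5891, 0.0439, 0.0366]
tool_rot: [3.142, -0.001, 0.159]
force: [0.2, -0.1, -1.4]
grip_width: 0.037
finger_force: 30.5
```

Request:
{"fn": "apply_moves", "kwargs": {
  "linear": [
    [0,0,0.02],
    [0,0,0.04],
    [0,0,0.06],
    [0,0,0.075],
    [0,0,0.08]
  ],
  "delta_rot": [
    [0,0,0],
    [0,0,0],
    [0,0,0],
    [0,0,0],
    [0,0,0]
  ]
}}

```text
clock: 49.87
position: [0.5884, 0.0438, 0.0275]
tool_rot: [-3.142, 0.0, 0.159]
force: [-0.8, -0.1, -0.4]
grip_width: 0.037
finger_force: 30.5
```

Request:
{"fn": "apply_moves", "kwargs": {
  "linear": [
    [0,0,0.004],
    [0,0,0.008],
    [0,0,0.011],
    [0,0,0.013],
    [0,0,0.013]
  ],
  "delta_rot": [
    [0,0,0],
    [0,0,0],
    [0,0,0],
    [0,0,0],
    [0,0,0]
  ]
}}

```text
clock: 50.28
position: [0.5886, 0.0438, 0.0265]
tool_rot: [3.142, 0.0, 0.159]
force: [-1.0, 0.7, -0.8]
grip_width: 0.037
finger_force: 30.5
```

Request:
{"fn": "apply_moves", "kwargs": {
  "linear": [
    [0,0,0],
    [0,0,0],
    [0,0,0],
    [0,0,0],
    [0,0,0]
  ],
  "delta_rot": [
    [0,0,0],
    [0,0,0],
    [0,0,0],
    [0,0,0],
    [0,0,0]
  ],
  "gripper": 0.6
}}

```text
clock: 50.7
position: [0.5887, 0.0438, 0.0266]
tool_rot: [-3.142, -0.0, 0.159]
force: [0.8, 0.4, -0.5]
grip_width: 0.0683
finger_force: 0.0
```

Request:
{"fn": "apply_moves", "kwargs": {
  "linear": [
    [0,0,-0.05],
    [0,0,-0.1],
    [0,0,-0.2],
    [0,0,-0.3],
    [0,0,-0.35]
  ],
  "delta_rot": [
    [0,0,0],
    [0,0,0],
    [0,0,0],
    [0,0,0],
    [0,0,0]
  ]
}}

```text
clock: 51.12
position: [0.5894, 0.0439, 0.0635]
tool_rot: [3.142, -0.002, 0.159]
force: [-1.0, 0.1, 0.4]
grip_width: 0.0684
finger_force: 0.0
```

Request:
{"fn": "apply_moves", "kwargs": {
  "linear": [
    [0,0,0],
    [0,0,0],
    [0,0,0],
    [0,0,0],
    [0,0,0]
  ],
  "delta_rot": [
    [0,0,0],
    [0,0,0],
    [0,0,0],
    [0,0,0],
    [0,0,0]
  ]
}}

```text
clock: 51.53
position: [0.5884, 0.0438, 0.0611]
tool_rot: [-3.142, 0.001, 0.159]
force: [-0.5, -0.5, 0.3]
grip_width: 0.0679
finger_force: 0.0
```

```bash
python3 - <<'E'
from h import *
st,im,d=grab('wrist'); print(st['position'],st['grip_width'])
T=optics.camera_info('wrist')['T_tool_cam']; R=Ro.from_euler('xyz',st['tool_rot']).as_matrix(); f=R@T[:3,2]
hsv=cv2.cvtColor(im,cv2.COLOR_RGB2HSV); H,S,V=[hsv[...,i].astype(int) for i in range(3)]
m=(H>10)&(H<34)&(S>90)&(V>60); m[:200]=0; m[:,:220]=0; m[:,430:]=0
b=max(blobs(m,300),key=lambda x:x.sum()); uv=np.argwhere(b)[:,::-1]; o,r=wray(st,uv); P=o+r*(d[b]/(r@f))[:,None]
k=P[(P[:,2]>.079)&(P[:,2]<.084)]; print(uv.min(0),uv.max(0),k[:,:2].mean(0)); q=toscale(k[:,:2]); print(q.min(0),q.max(0))
E
```

```text
[0.58839802 0.04381252 0.06112021] 0.06789581687653679
[281 240] [356 320] [0.59325041 0.04538015]
[-0.01828616 -0.01741567] [0.01850717 0.01922619]
```

Request:
{"fn": "apply_moves", "kwargs": {
  "linear": [
    [0,0,0],
    [0,0,0],
    [0,0,0],
    [0,0,0],
    [0,0,0]
  ],
  "delta_rot": [
    [0,0,0],
    [0,0,0],
    [0,0,0],
    [0,0,0],
    [0,0,0]
  ]
}}

```text
clock: 52.0
position: [0.5886, 0.0438, 0.0615]
tool_rot: [3.142, 0.0, 0.159]
force: [-0.3, -0.0, 0.0]
grip_width: 0.0685
finger_force: 0.0
```

Request:
{"fn": "apply_moves", "kwargs": {
  "linear": [
    [0,0,0],
    [0,0,0],
    [0,0,0],
    [0,0,0],
    [0,0,0]
  ],
  "delta_rot": [
    [0,0,0],
    [0,0,0],
    [0,0,0],
    [0,0,0],
    [0,0,0]
  ]
}}

```text
clock: 52.42
position: [0.5886, 0.0438, 0.0615]
tool_rot: [3.142, 0.0, 0.159]
force: [0.1, 0.2, 0.3]
grip_width: 0.0684
finger_force: 0.0
```

Request:
{"fn": "apply_moves", "kwargs": {
  "linear": [
    [0,0,0],
    [0,0,0],
    [0,0,0],
    [0,0,0],
    [0,0,0]
  ],
  "delta_rot": [
    [0,0,0],
    [0,0,0],
    [0,0,0],
    [0,0,0],
    [0,0,0]
  ]
}}

```text
clock: 52.83
position: [0.5886, 0.0438, 0.0615]
tool_rot: [-3.142, 0.0, 0.159]
force: [-0.5, 0.4, -0.4]
grip_width: 0.0684
finger_force: 0.0
```

Request:
{"fn": "apply_moves", "kwargs": {
  "linear": [
    [0,0,0],
    [0,0,0],
    [0,0,0],
    [0,0,0],
    [0,0,0]
  ],
  "delta_rot": [
    [0,0,0],
    [0,0,0],
    [0,0,0],
    [0,0,0],
    [0,0,0]
  ]
}}

```text
clock: 53.25
position: [0.5886, 0.0438, 0.0615]
tool_rot: [-3.142, 0.0, 0.159]
force: [-0.2, 0.0, 0.1]
grip_width: 0.0686
finger_force: 0.0
```

Request:
{"fn": "apply_moves", "kwargs": {
  "linear": [
    [0,0,0],
    [0,0,0],
    [0,0,0],
    [0,0,0],
    [0,0,0]
  ],
  "delta_rot": [
    [0,0,0],
    [0,0,0],
    [0,0,0],
    [0,0,0],
    [0,0,0]
  ]
}}

```text
clock: 53.67
position: [0.5886, 0.0439, 0.0615]
tool_rot: [-3.142, -0.0, 0.159]
force: [-0.5, -0.8, 0.1]
grip_width: 0.0686
finger_force: 0.0
```

Request:
{"fn": "apply_moves", "kwargs": {
  "linear": [
    [0,0,0.08],
    [0,0,0.18],
    [0,0,0.27],
    [0,0,0.34],
    [0,0,0.37]
  ],
  "delta_rot": [
    [0,0,0],
    [0,0,0],
    [0,0,0],
    [0,0,0],
    [0,0,0]
  ]
}}

```text
clock: 54.08
position: [0.5878, 0.0438, 0.0227]
tool_rot: [-3.141, 0.002, 0.159]
force: [0.1, -0.8, -0.4]
grip_width: 0.0681
finger_force: 0.0
```

Request:
{"fn": "apply_moves", "kwargs": {
  "linear": [
    [0,0,0],
    [0,0,0],
    [0,0,0],
    [0,0,0],
    [0,0,0]
  ],
  "delta_rot": [
    [0,0,0],
    [0,0,0],
    [0,0,0],
    [0,0,0],
    [0,0,0]
  ],
  "gripper": -0.3,
  "force": 25
}}

```text
clock: 54.5
position: [0.5888, 0.0438, 0.0249]
tool_rot: [3.142, -0.001, 0.159]
force: [-0.4, 0.4, 0.3]
grip_width: 0.0365
finger_force: 27.9
```

Request:
{"fn": "apply_moves", "kwargs": {
  "linear": [
    [0,0,0],
    [0,0,0],
    [0,0,0],
    [0,0,0],
    [0,0,0]
  ],
  "delta_rot": [
    [0,0,0],
    [0,0,0],
    [0,0,0],
    [0,0,0],
    [0,0,0]
  ]
}}

```text
clock: 54.92
position: [0.5888, 0.0438, 0.0246]
tool_rot: [-3.142, -0.0, 0.159]
force: [1.2, -0.2, -0.2]
grip_width: 0.0368
finger_force: 27.9
```

Request:
{"fn": "apply_moves", "kwargs": {
  "linear": [
    [0,0,-0.1],
    [0,0,-0.25],
    [0,0,-0.45],
    [0,0,-0.65],
    [0,0,-0.8]
  ],
  "delta_rot": [
    [0,0,0],
    [0,0,0],
    [0,0,0],
    [0,0,0],
    [0,0,0]
  ]
}}

```text
clock: 55.33
position: [0.5887, 0.0438, 0.1066]
tool_rot: [-3.142, -0.001, 0.159]
force: [0.5, -0.4, -1.8]
grip_width: 0.0368
finger_force: 27.8
```

```bash
python3 - <<'E'
from h import *
plan([(.605,.336,.105,9.1,4)])
E
```

```text
L [0.156, -0.715, 0.004] rz -0.0
L [0.156, -0.715, 0.004] rz -0.0
L [0.156, -0.715, 0.004] rz -0.0
L [0.156, -0.715, 0.004] rz -0.0
```

Request:
{"fn": "apply_moves", "kwargs": {
  "linear": [
    [0.02,-0.09,0],
    [0.05,-0.23,0],
    [0.09,-0.38,0],
    [0.12,-0.55,0],
    [0.16,-0.72,0]
  ],
  "delta_rot": [
    [0,0,0],
    [0,0,0],
    [0,0,0],
    [0,0,0],
    [0,0,0]
  ]
}}

```text
clock: 55.75
position: [0.5921, 0.1195, 0.1036]
tool_rot: [-3.141, 0.002, 0.159]
force: [0.5, 0.1, -1.6]
grip_width: 0.0369
finger_force: 27.8
```

Request:
{"fn": "apply_moves", "kwargs": {
  "linear": [
    [0.04,-0.17,0],
    [0.07,-0.34,0],
    [0.11,-0.5,0],
    [0.15,-0.67,0],
    [0.18,-0.83,0]
  ],
  "delta_rot": [
    [0,0,0],
    [0,0,0],
    [0,0,0],
    [0,0,0],
    [0,0,0]
  ]
}}

```text
clock: 56.17
position: [0.5966, 0.2047, 0.1034]
tool_rot: [-3.141, 0.002, 0.16]
force: [-0.6, 0.0, -1.6]
grip_width: 0.0366
finger_force: 27.8
```

Request:
{"fn": "apply_moves", "kwargs": {
  "linear": [
    [0.04,-0.16,0],
    [0.07,-0.32,0],
    [0.1,-0.48,0],
    [0.13,-0.62,0],
    [0.16,-0.75,0]
  ],
  "delta_rot": [
    [0,0,0],
    [0,0,0],
    [0,0,0],
    [0,0,0],
    [0,0,0]
  ]
}}

```text
clock: 56.58
position: [0.6014, 0.2806, 0.1043]
tool_rot: [-3.141, 0.0, 0.159]
force: [0.0, -0.2, -1.5]
grip_width: 0.037
finger_force: 27.8
```

Request:
{"fn": "apply_moves", "kwargs": {
  "linear": [
    [0.03,-0.14,0],
    [0.06,-0.28,0],
    [0.09,-0.41,0],
    [0.12,-0.51,0],
    [0.124,-0.56,0]
  ],
  "delta_rot": [
    [0,0,0],
    [0,0,0],
    [0,0,0],
    [0,0,0],
    [0,0,0]
  ]
}}

```text
clock: 57.0
position: [0.605, 0.3381, 0.1044]
tool_rot: [-3.141, -0.0, 0.16]
force: [1.2, 0.2, -2.5]
grip_width: 0.0371
finger_force: 27.8
```

Request:
{"fn": "apply_moves", "kwargs": {
  "linear": [
    [0,0,0.15],
    [0,0,0.35],
    [0,0,0.55],
    [0,0,0.75],
    [0,0,0.9]
  ],
  "delta_rot": [
    [0,0,0],
    [0,0,0],
    [0,0,0],
    [0,0,0],
    [0,0,0]
  ]
}}

```text
clock: 57.42
position: [0.6048, 0.3354, 0.0128]
tool_rot: [3.141, 0.001, 0.158]
force: [0.1, 0.1, -1.7]
grip_width: 0.0366
finger_force: 27.8
```

Request:
{"fn": "apply_moves", "kwargs": {
  "linear": [
    [0,0,0.12],
    [0,0,0.24],
    [0,0,0.34],
    [0,0,0.39],
    [0,0,0.4]
  ],
  "delta_rot": [
    [0,0,0],
    [0,0,0],
    [0,0,0],
    [0,0,0],
    [0,0,0]
  ]
}}

```text
clock: 57.83
position: [0.6047, 0.3359, -0.0264]
tool_rot: [3.141, 0.001, 0.159]
force: [0.9, 0.9, -2.5]
grip_width: 0.0367
finger_force: 27.8
```

Request:
{"fn": "apply_moves", "kwargs": {
  "linear": [
    [0,0,0],
    [0,0,0],
    [0,0,0],
    [0,0,0],
    [0,0,0]
  ],
  "delta_rot": [
    [0,0,0],
    [0,0,0],
    [0,0,0],
    [0,0,0],
    [0,0,0]
  ]
}}

```text
clock: 58.25
position: [0.6052, 0.3362, -0.025]
tool_rot: [-3.141, -0.001, 0.159]
force: [0.3, -0.2, -2.0]
grip_width: 0.037
finger_force: 27.8
```

Request:
{"fn": "apply_moves", "kwargs": {
  "linear": [
    [0,0,0.02],
    [0,0,0.045],
    [0,0,0.065],
    [0,0,0.08],
    [0,0,0.085]
  ],
  "delta_rot": [
    [0,0,0],
    [0,0,0],
    [0,0,0],
    [0,0,0],
    [0,0,0]
  ]
}}

```text
clock: 58.67
position: [0.6049, 0.336, -0.0342]
tool_rot: [3.141, 0.0, 0.159]
force: [-2.4, -1.9, 5.7]
grip_width: 0.0369
finger_force: 28.4
```

Request:
{"fn": "apply_moves", "kwargs": {
  "linear": [
    [0,0,0.003],
    [0,0,0.006],
    [0,0,0.006],
    [0,0,0.006],
    [0,0,0.006]
  ],
  "delta_rot": [
    [0,0,0],
    [0,0,0],
    [0,0,0],
    [0,0,0],
    [0,0,0]
  ]
}}

```text
clock: 59.08
position: [0.6049, 0.336, -0.0342]
tool_rot: [3.141, 0.0, 0.159]
force: [-4.0, -2.0, 7.3]
grip_width: 0.0365
finger_force: 28.6
```

Request:
{"fn": "apply_moves", "kwargs": {
  "linear": [
    [0,0,0],
    [0,0,0],
    [0,0,0],
    [0,0,0],
    [0,0,0]
  ],
  "delta_rot": [
    [0,0,0],
    [0,0,0],
    [0,0,0],
    [0,0,0],
    [0,0,0]
  ],
  "gripper": 0.6
}}

```text
clock: 59.5
position: [0.6051, 0.3361, -0.0346]
tool_rot: [-3.142, -0.0, 0.159]
force: [-0.1, 0.7, -0.4]
grip_width: 0.0683
finger_force: 0.0
```

Request:
{"fn": "apply_moves", "kwargs": {
  "linear": [
    [0,0,-0.1],
    [0,0,-0.3],
    [0,0,-0.5],
    [0,0,-0.7],
    [0,0,-0.9]
  ],
  "delta_rot": [
    [0,0,0],
    [0,0,0],
    [0,0,0],
    [0,0,0],
    [0,0,0]
  ]
}}

```text
clock: 59.92
position: [0.605, 0.3361, 0.0572]
tool_rot: [-3.141, -0.0, 0.159]
force: [0.4, -1.2, 0.6]
grip_width: 0.0682
finger_force: 0.0
```

Request:
{"fn": "apply_moves", "kwargs": {
  "linear": [
    [-0.15,0,-0.2],
    [-0.3,0,-0.4],
    [-0.5,0,-0.6],
    [-0.7,0,-0.8],
    [-0.8,0,-0.85]
  ],
  "delta_rot": [
    [0,0,0],
    [0,0,0],
    [0,0,0],
    [0,0,0],
    [0,0,0]
  ],
  "gripper": 1
}}

```text
clock: 60.33
position: [0.5252, 0.3242, 0.1442]
tool_rot: [-3.14, -0.003, 0.159]
force: [-0.3, 0.0, 0.8]
grip_width: 0.0854
finger_force: 0.0
```

```bash
python3 fw.py; python3 - <<'E'
from h import *
st,im,d=grab('scene')
w=im[150:260,140:260]; save('sc4',w)
# tub pos from scene: dark rim? project expected rim centre
print(proj('scene',[.594,-.3235,.075]), proj('top',[.594,-.3235,.075]))
_,it,_=grab('top'); hsv=cv2.cvtColor(it,cv2.COLOR_RGB2HSV); V=hsv[...,2].astype(int)
m=np.zeros(V.shape,bool); m[190:240,395:450]=1
m&=(V<60)
uv=np.argwhere(m)[:,::-1]; print(uv.min(0),uv.max(0),len(uv)); c=(uv.min(0)+uv.max(0))/2; print('tub',plane('top',c,.075))
plan([(.53,-.31,.20,9.1,8)])
E
```

```text
[0.5252 0.3242 0.1442] [-3.14e+00 -3.00e-03  1.59e-01]
807 [619   0] [639  61] circ 629.0 30.5 32.1 [[0.7842 0.0312]]
1649 [297  97] [342 142] circ 319.9 119.9 23.2 [[0.603  0.3364]]
1853 [100 115] [141 213] circ 116.4 164.9 50.0 [[0.5425 0.5165]]
952 [266 202] [299 236] circ 283.0 219.0 17.7 [[0.5147 0.3544]]
[[181.0702435  206.68442387]] [[423.97296908 213.33577576]]
[414 206] [432 224] 14
tub [[ 0.5886863  -0.32015612]]
L [-0.121, 0.783, -0.074] rz 0.0
L [-0.121, 0.783, -0.074] rz 0.0
L [-0.121, 0.783, -0.074] rz 0.0
L [-0.121, 0.783, -0.074] rz 0.0
L [-0.121, 0.783, -0.074] rz 0.0
L [-0.121, 0.783, -0.074] rz 0.0
L [-0.121, 0.783, -0.074] rz 0.0
L [-0.121, 0.783, -0.074] rz 0.0
```

Request:
{"fn": "apply_moves", "kwargs": {
  "linear": [
    [-0.02,0.1,-0.05],
    [-0.04,0.27,-0.12],
    [-0.07,0.47,-0.2],
    [-0.1,0.68,-0.28],
    [-0.14,0.89,-0.35]
  ],
  "delta_rot": [
    [0,0,0],
    [0,0,0],
    [0,0,0],
    [0,0,0],
    [0,0,0]
  ]
}}

```text
clock: 60.9
position: [0.5268, 0.2314, 0.1749]
tool_rot: [3.141, 0.001, 0.158]
force: [0.7, -0.6, -0.3]
grip_width: 0.0853
finger_force: 0.0
```

Request:
{"fn": "apply_moves", "kwargs": {
  "linear": [
    [-0.03,0.2,-0.05],
    [-0.06,0.4,-0.1],
    [-0.09,0.6,-0.15],
    [-0.12,0.8,-0.2],
    [-0.15,1.0,-0.25]
  ],
  "delta_rot": [
    [0,0,0],
    [0,0,0],
    [0,0,0],
    [0,0,0],
    [0,0,0]
  ]
}}

```text
clock: 61.32
position: [0.5275, 0.1301, 0.1999]
tool_rot: [3.141, 0.001, 0.158]
force: [0.2, 0.1, -0.1]
grip_width: 0.0851
finger_force: 0.0
```

Request:
{"fn": "apply_moves", "kwargs": {
  "linear": [
    [-0.03,0.2,0],
    [-0.06,0.4,0],
    [-0.09,0.6,0],
    [-0.12,0.8,0],
    [-0.15,1.0,0]
  ],
  "delta_rot": [
    [0,0,0],
    [0,0,0],
    [0,0,0],
    [0,0,0],
    [0,0,0]
  ]
}}

```text
clock: 61.73
position: [0.5283, 0.0289, 0.1997]
tool_rot: [3.142, 0.001, 0.158]
force: [-0.2, -0.8, -0.5]
grip_width: 0.0856
finger_force: 0.0
```

Request:
{"fn": "apply_moves", "kwargs": {
  "linear": [
    [-0.03,0.2,0],
    [-0.06,0.4,0],
    [-0.09,0.6,0],
    [-0.12,0.8,0],
    [-0.15,1.0,0]
  ],
  "delta_rot": [
    [0,0,0],
    [0,0,0],
    [0,0,0],
    [0,0,0],
    [0,0,0]
  ]
}}

```text
clock: 62.15
position: [0.529, -0.0722, 0.1997]
tool_rot: [-3.141, 0.001, 0.158]
force: [0.5, 0.4, 1.1]
grip_width: 0.0855
finger_force: 0.0
```

Request:
{"fn": "apply_moves", "kwargs": {
  "linear": [
    [-0.03,0.2,0],
    [-0.06,0.4,0],
    [-0.09,0.6,0],
    [-0.12,0.8,0],
    [-0.15,1.0,0]
  ],
  "delta_rot": [
    [0,0,0],
    [0,0,0],
    [0,0,0],
    [0,0,0],
    [0,0,0]
  ]
}}

```text
clock: 62.57
position: [0.5298, -0.1733, 0.1996]
tool_rot: [-3.141, 0.001, 0.158]
force: [-0.1, 0.4, -0.7]
grip_width: 0.0856
finger_force: 0.0
```

Request:
{"fn": "apply_moves", "kwargs": {
  "linear": [
    [-0.03,0.19,0],
    [-0.06,0.38,0],
    [-0.09,0.55,0],
    [-0.12,0.7,0],
    [-0.14,0.8,0]
  ],
  "delta_rot": [
    [0,0,0],
    [0,0,0],
    [0,0,0],
    [0,0,0],
    [0,0,0]
  ]
}}

```text
clock: 62.98
position: [0.5282, -0.2551, 0.1995]
tool_rot: [-3.141, 0.002, 0.156]
force: [-0.6, 0.2, 0.1]
grip_width: 0.0853
finger_force: 0.0
```

Request:
{"fn": "apply_moves", "kwargs": {
  "linear": [
    [-0.03,0.15,0],
    [-0.06,0.3,0],
    [-0.08,0.43,0],
    [-0.09,0.52,0],
    [-0.09,0.57,0]
  ],
  "delta_rot": [
    [0,0,0],
    [0,0,0],
    [0,0,0],
    [0,0,0],
    [0,0,0]
  ]
}}

```text
clock: 63.4
position: [0.5288, -0.3115, 0.2]
tool_rot: [-3.141, 0.001, 0.157]
force: [0.6, -0.5, 0.2]
grip_width: 0.0854
finger_force: 0.0
```

Request:
{"fn": "apply_moves", "kwargs": {
  "linear": [
    [0,0,0],
    [0,0,0],
    [0,0,0],
    [0,0,0],
    [0,0,0]
  ],
  "delta_rot": [
    [0,0,0],
    [0,0,0],
    [0,0,0],
    [0,0,0],
    [0,0,0]
  ]
}}

```text
clock: 63.82
position: [0.5294, -0.3094, 0.2005]
tool_rot: [-3.142, -0.0, 0.16]
force: [-0.2, 0.0, 0.7]
grip_width: 0.0849
finger_force: 0.0
```

```bash
python3 - <<'E'
from h import *
st,im,d=grab('wrist'); save('w9',im); np.savez('pics/w9',im=im,d=d,p=st['position'],r=st['tool_rot']); print(st['position'],st['tool_rot'])
V=im.max(2); uv=None
T=optics.camera_info('wrist')['T_tool_cam']; R=Ro.from_euler('xyz',st['tool_rot']).as_matrix(); f=R@T[:3,2]
vv,uu=np.mgrid[0:300,0:640]; uv=np.c_[uu.ravel(),vv.ravel()]; o,r=wray(st,uv); P=o+r*(d[:300].ravel()/(r@f))[:,None]
k=(np.hypot(P[:,0]-.594,P[:,1]+.3235)<.1)&(P[:,2]>.068)&(P[:,2]<.085)
q=P[k]; print(len(q),q.min(0),q.max(0),(q.min(0)+q.max(0))/2)
E
```

```text
[ 0.5294087  -0.30943813  0.20052559] [-3.14153546e+00 -1.77449427e-04  1.59583949e-01]
1594 [ 0.56072239 -0.35754288  0.06801593] [ 0.62768441 -0.29080204  0.08029726] [ 0.5942034  -0.32417246  0.0741566 ]
```

View pics/w9.png

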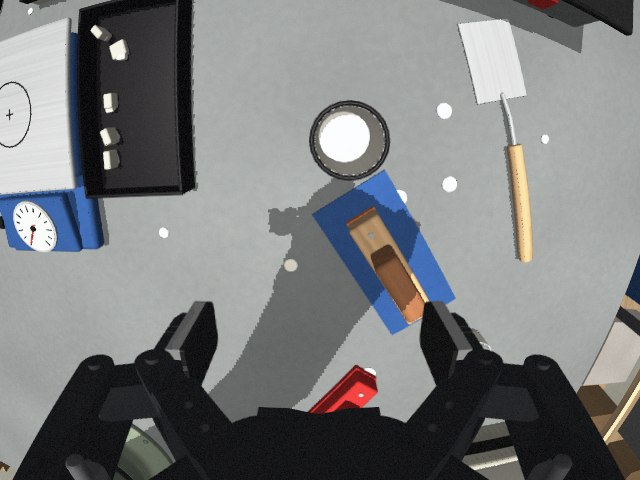

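The tub at (349,140) measures (0.594,-0.324). The scraper stands on its pad, the platform is empty, and all five chips are in the tray.

Request:
{"fn": "apply_moves", "kwargs": {
  "linear": [
    [0.1,0.04,0],
    [0.25,0.1,0],
    [0.42,0.17,0.02],
    [0.55,0.22,0.06],
    [0.616,0.249,0.1]
  ],
  "delta_rot": [
    [0,0,0],
    [0,0,0],
    [0,0,0],
    [0,0,0],
    [0,0,0]
  ]
}}

```text
clock: 64.28
position: [0.5954, -0.3246, 0.1901]
tool_rot: [-3.142, -0.001, 0.16]
force: [-0.0, -0.6, -0.2]
grip_width: 0.0854
finger_force: 0.0
```

Request:
{"fn": "apply_moves", "kwargs": {
  "linear": [
    [0,0,0.15],
    [0,0,0.35],
    [0,0,0.55],
    [0,0,0.68],
    [0,0,0.72]
  ],
  "delta_rot": [
    [0,0,0],
    [0,0,0],
    [0,0,0],
    [0,0,0],
    [0,0,0]
  ]
}}

```text
clock: 64.7
position: [0.5928, -0.3243, 0.1161]
tool_rot: [-3.14, 0.003, 0.159]
force: [-0.5, 0.3, 0.2]
grip_width: 0.0847
finger_force: 0.0
```

Request:
{"fn": "apply_moves", "kwargs": {
  "linear": [
    [0,0,0],
    [0,0,0],
    [0,0,0],
    [0,0,0],
    [0,0,0]
  ],
  "delta_rot": [
    [0,0,0],
    [0,0,0],
    [0,0,0],
    [0,0,0],
    [0,0,0]
  ]
}}

```text
clock: 65.12
position: [0.5943, -0.3251, 0.1192]
tool_rot: [3.141, -0.001, 0.159]
force: [-0.1, -0.2, 0.2]
grip_width: 0.0857
finger_force: 0.0
```

```bash
python3 - <<'E'
from h import *
st,im,d=grab('wrist'); print(st['position'],st['tool_rot'])
T=optics.camera_info('wrist')['T_tool_cam']; R=Ro.from_euler('xyz',st['tool_rot']).as_matrix(); f=R@T[:3,2]
vv,uu=np.mgrid[0:480,0:640]; uv=np.c_[uu.ravel(),vv.ravel()]; o,r=wray(st,uv); P=o+r*(d.ravel()/(r@f))[:,None]
k=(np.hypot(P[:,0]-.594,P[:,1]+.3242)<.05)&(P[:,2]>.069)&(P[:,2]<.082)
q=P[k]; print(len(q),q.min(0),q.max(0),(q.min(0)+q.max(0))/2)
plan([(.5942,-.3242,-.018,9.1,2)])
E
```

```text
[ 0.59432867 -0.32506275  0.1192287 ] [ 3.14094785e+00 -9.95288250e-04  1.58607527e-01]
2557 [ 0.56112295 -0.35788097  0.06904185] [ 0.6275971  -0.29096119  0.07956575] [ 0.59436002 -0.32442108  0.0743038 ]
L [0.001, -0.004, 0.685] rz -0.0
L [0.001, -0.004, 0.685] rz -0.0
```

Request:
{"fn": "apply_moves", "kwargs": {
  "linear": [
    [0,-0.005,0.12],
    [0,-0.005,0.28],
    [0,-0.005,0.46],
    [0,-0.005,0.64],
    [0,-0.005,0.8]
  ],
  "delta_rot": [
    [0,0,0],
    [0,0,0],
    [0,0,0],
    [0,0,0],
    [0,0,0]
  ]
}}

```text
clock: 65.58
position: [0.5935, -0.3241, 0.0366]
tool_rot: [-3.141, 0.001, 0.159]
force: [0.3, -0.2, -0.4]
grip_width: 0.0857
finger_force: 0.0
```

Request:
{"fn": "apply_moves", "kwargs": {
  "linear": [
    [0,0,0.15],
    [0,0,0.3],
    [0,0,0.43],
    [0,0,0.53],
    [0,0,0.57]
  ],
  "delta_rot": [
    [0,0,0],
    [0,0,0],
    [0,0,0],
    [0,0,0],
    [0,0,0]
  ]
}}

```text
clock: 66.0
position: [0.5932, -0.324, -0.0205]
tool_rot: [-3.141, 0.001, 0.159]
force: [-0.6, -0.2, -0.4]
grip_width: 0.0856
finger_force: 0.0
```

Request:
{"fn": "apply_moves", "kwargs": {
  "linear": [
    [0,0,0],
    [0,0,0],
    [0,0,0],
    [0,0,0],
    [0,0,0]
  ],
  "delta_rot": [
    [0,0,0],
    [0,0,0],
    [0,0,0],
    [0,0,0],
    [0,0,0]
  ],
  "gripper": 0.25,
  "force": 20
}}

```text
clock: 66.42
position: [0.5942, -0.3246, -0.018]
tool_rot: [3.141, -0.001, 0.159]
force: [0.0, -0.9, 1.8]
grip_width: 0.0628
finger_force: 22.3
```

Request:
{"fn": "apply_moves", "kwargs": {
  "linear": [
    [0,0,0],
    [0,0,0],
    [0,0,0],
    [0,0,0],
    [0,0,0]
  ],
  "delta_rot": [
    [0,0,0],
    [0,0,0],
    [0,0,0],
    [0,0,0],
    [0,0,0]
  ]
}}

```text
clock: 66.83
position: [0.5943, -0.3246, -0.0181]
tool_rot: [3.141, -0.001, 0.159]
force: [0.0, -0.3, 6.1]
grip_width: 0.063
finger_force: 22.2
```

Request:
{"fn": "apply_moves", "kwargs": {
  "linear": [
    [0,0,-0.08],
    [0,0,-0.22],
    [0,0,-0.4],
    [0,0,-0.6],
    [0,0,-0.8]
  ],
  "delta_rot": [
    [0,0,0],
    [0,0,0],
    [0,0,0],
    [0,0,0],
    [0,0,0]
  ]
}}

```text
clock: 67.25
position: [0.5938, -0.3243, 0.0633]
tool_rot: [-3.142, -0.0, 0.159]
force: [0.1, 0.1, -0.6]
grip_width: 0.0629
finger_force: 22.5
```

Request:
{"fn": "apply_moves", "kwargs": {
  "linear": [
    [0,0,-0.18],
    [0,0,-0.36],
    [0,0,-0.5],
    [0,0,-0.58],
    [0,0,-0.6]
  ],
  "delta_rot": [
    [0,0,0],
    [0,0,0],
    [0,0,0],
    [0,0,0],
    [0,0,0]
  ]
}}

```text
clock: 67.67
position: [0.5945, -0.3247, 0.1237]
tool_rot: [3.14, -0.002, 0.159]
force: [0.5, -0.7, -1.9]
grip_width: 0.0635
finger_force: 22.6
```

Request:
{"fn": "apply_moves", "kwargs": {
  "linear": [
    [0,0,0],
    [0,0,0],
    [0,0,0],
    [0,0,0],
    [0,0,0]
  ],
  "delta_rot": [
    [0,0,0],
    [0,0,0],
    [0,0,0],
    [0,0,0],
    [0,0,0]
  ]
}}

```text
clock: 68.08
position: [0.5937, -0.3242, 0.1207]
tool_rot: [-3.141, 0.001, 0.159]
force: [-0.9, 0.0, -1.7]
grip_width: 0.0629
finger_force: 22.5
```

```bash
python3 - <<'E'
from h import *
st,im,d=grab('wrist'); print(st['position'],st['tool_rot'],st['grip_width'],st['finger_force'])
T=optics.camera_info('wrist')['T_tool_cam']; R=Ro.from_euler('xyz',st['tool_rot']).as_matrix(); f=R@T[:3,2]
vv,uu=np.mgrid[0:480,0:640]; uv=np.c_[uu.ravel(),vv.ravel()]; o,r=wray(st,uv); P=(o+r*(d.ravel()/(r@f))[:,None]-st['position'])@R
k=(np.abs(P[:,0])<.045)&(np.abs(P[:,1])<.045)&(np.abs(P[:,2]+.095)<.05)
q=P[k]; print(len(q),np.percentile(q,[.5,99.5],axis=0).round(4))
k&=np.abs(P[:,1])<.004; q=P[k]; print('y~0: x max',q[:,0].max(),'z at rim',q[q[:,0]>q[:,0].max()-.003][:,2].min())
plan([(*SC,.122,9.1,5)])
E
```

```text
[ 0.59365196 -0.32421457  0.12073532] [-3.14100523e+00  7.76051469e-04  1.58823637e-01] 0.06287168791880368 22.549531327713908
49141 [[-0.0277 -0.0441 -0.1423]
 [ 0.033   0.0437 -0.0459]]
y~0: x max 0.03430063107423342 z at rim -0.09686631229337153
L [0.107, -0.728, -0.002] rz -0.0
L [0.107, -0.728, -0.002] rz -0.0
L [0.107, -0.728, -0.002] rz -0.0
L [0.107, -0.728, -0.002] rz -0.0
L [0.107, -0.728, -0.002] rz -0.0
```

Request:
{"fn": "apply_moves", "kwargs": {
  "linear": [
    [0.01,-0.1,0],
    [0.035,-0.25,0],
    [0.06,-0.42,0],
    [0.085,-0.6,0],
    [0.11,-0.77,0]
  ],
  "delta_rot": [
    [0,0,0],
    [0,0,0],
    [0,0,0],
    [0,0,0],
    [0,0,0]
  ]
}}

```text
clock: 68.55
position: [0.5925, -0.2438, 0.1214]
tool_rot: [-3.141, -0.0, 0.16]
force: [1.0, -0.1, -1.7]
grip_width: 0.0632
finger_force: 22.6
```

Request:
{"fn": "apply_moves", "kwargs": {
  "linear": [
    [0.025,-0.17,0],
    [0.05,-0.34,0],
    [0.075,-0.51,0],
    [0.1,-0.68,0],
    [0.125,-0.85,0]
  ],
  "delta_rot": [
    [0,0,0],
    [0,0,0],
    [0,0,0],
    [0,0,0],
    [0,0,0]
  ]
}}

```text
clock: 68.97
position: [0.5912, -0.1581, 0.1215]
tool_rot: [-3.141, -0.0, 0.16]
force: [-0.9, 0.7, -1.2]
grip_width: 0.0634
finger_force: 22.6
```

Request:
{"fn": "apply_moves", "kwargs": {
  "linear": [
    [0.025,-0.17,0],
    [0.05,-0.34,0],
    [0.075,-0.51,0],
    [0.1,-0.67,0],
    [0.12,-0.82,0]
  ],
  "delta_rot": [
    [0,0,0],
    [0,0,0],
    [0,0,0],
    [0,0,0],
    [0,0,0]
  ]
}}

```text
clock: 69.38
position: [0.5899, -0.075, 0.1215]
tool_rot: [-3.141, -0.0, 0.16]
force: [0.6, -0.5, -2.0]
grip_width: 0.063
finger_force: 22.6
```

Request:
{"fn": "apply_moves", "kwargs": {
  "linear": [
    [0.025,-0.15,0],
    [0.05,-0.3,0],
    [0.07,-0.45,0],
    [0.09,-0.58,0],
    [0.1,-0.7,0]
  ],
  "delta_rot": [
    [0,0,0],
    [0,0,0],
    [0,0,0],
    [0,0,0],
    [0,0,0]
  ]
}}

```text
clock: 69.8
position: [0.5888, -0.0049, 0.1215]
tool_rot: [-3.141, -0.0, 0.16]
force: [0.3, -0.6, -0.7]
grip_width: 0.0633
finger_force: 22.6
```

Request:
{"fn": "apply_moves", "kwargs": {
  "linear": [
    [0.02,-0.12,0],
    [0.04,-0.24,0],
    [0.06,-0.36,0],
    [0.07,-0.45,0],
    [0.08,-0.5,0]
  ],
  "delta_rot": [
    [0,0,0],
    [0,0,0],
    [0,0,0],
    [0,0,0],
    [0,0,0]
  ]
}}

```text
clock: 70.22
position: [0.589, 0.0451, 0.1213]
tool_rot: [-3.141, 0.0, 0.16]
force: [0.3, -1.4, -1.7]
grip_width: 0.0632
finger_force: 22.6
```

Request:
{"fn": "apply_moves", "kwargs": {
  "linear": [
    [0,0,0.1],
    [0,0,0.25],
    [0,0,0.4],
    [0,0,0.54],
    [0,0,0.62]
  ],
  "delta_rot": [
    [0,0,0],
    [0,0,0],
    [0,0,0],
    [0,0,0],
    [0,0,0]
  ]
}}

```text
clock: 70.63
position: [0.5883, 0.0426, 0.0572]
tool_rot: [3.141, 0.002, 0.158]
force: [0.3, -0.2, -1.8]
grip_width: 0.0632
finger_force: 22.6
```

Request:
{"fn": "apply_moves", "kwargs": {
  "linear": [
    [0,0,0],
    [0,0,0],
    [0,0,0],
    [0,0,0],
    [0,0,0]
  ],
  "delta_rot": [
    [0,0,0],
    [0,0,0],
    [0,0,0],
    [0,0,0],
    [0,0,0]
  ]
}}

```text
clock: 71.05
position: [0.5896, 0.0435, 0.0601]
tool_rot: [3.142, -0.001, 0.159]
force: [0.3, -0.2, -1.9]
grip_width: 0.063
finger_force: 22.6
```

Centred. I'll lower it gently to contact, release, and back off.

Request:
{"fn": "apply_moves", "kwargs": {
  "linear": [
    [0,0,0.03],
    [0,0,0.06],
    [0,0,0.09],
    [0,0,0.11],
    [0,0,0.12]
  ],
  "delta_rot": [
    [0,0,0],
    [0,0,0],
    [0,0,0],
    [0,0,0],
    [0,0,0]
  ]
}}

```text
clock: 71.47
position: [0.589, 0.0435, 0.0469]
tool_rot: [-3.142, 0.001, 0.159]
force: [-0.2, -0.6, -0.8]
grip_width: 0.0632
finger_force: 22.6
```

Request:
{"fn": "apply_moves", "kwargs": {
  "linear": [
    [0,0,0.006],
    [0,0,0.012],
    [0,0,0.018],
    [0,0,0.024],
    [0,0,0.026]
  ],
  "delta_rot": [
    [0,0,0],
    [0,0,0],
    [0,0,0],
    [0,0,0],
    [0,0,0]
  ]
}}

```text
clock: 71.88
position: [0.5892, 0.0435, 0.0448]
tool_rot: [-3.142, -0.0, 0.159]
force: [0.0, 0.5, -0.2]
grip_width: 0.0632
finger_force: 22.6
```

Request:
{"fn": "apply_moves", "kwargs": {
  "linear": [
    [0,0,0],
    [0,0,0],
    [0,0,0],
    [0,0,0],
    [0,0,0]
  ],
  "delta_rot": [
    [0,0,0],
    [0,0,0],
    [0,0,0],
    [0,0,0],
    [0,0,0]
  ],
  "gripper": 1
}}

```text
clock: 72.3
position: [0.5892, 0.0435, 0.0449]
tool_rot: [-3.142, -0.0, 0.159]
force: [0.4, -0.1, 0.3]
grip_width: 0.0853
finger_force: 0.0
```

Request:
{"fn": "apply_moves", "kwargs": {
  "linear": [
    [0,0,0],
    [0,0,0],
    [0,0,0],
    [0,0,0],
    [0,0,0]
  ],
  "delta_rot": [
    [0,0,0],
    [0,0,0],
    [0,0,0],
    [0,0,0],
    [0,0,0]
  ]
}}

```text
clock: 72.72
position: [0.5892, 0.0435, 0.0448]
tool_rot: [-3.142, 0.0, 0.159]
force: [-0.8, -0.5, 0.1]
grip_width: 0.0856
finger_force: 0.0
```

Request:
{"fn": "apply_moves", "kwargs": {
  "linear": [
    [0,0,-0.08],
    [0,0,-0.2],
    [0,0,-0.36],
    [0,0,-0.55],
    [0,0,-0.75]
  ],
  "delta_rot": [
    [0,0,0],
    [0,0,0],
    [0,0,0],
    [0,0,0],
    [0,0,0]
  ]
}}

```text
clock: 73.13
position: [0.5891, 0.0435, 0.1216]
tool_rot: [-3.142, -0.0, 0.159]
force: [0.4, -0.2, -0.2]
grip_width: 0.0855
finger_force: 0.0
```

Request:
{"fn": "apply_moves", "kwargs": {
  "linear": [
    [0,0,-0.2],
    [0,0,-0.4],
    [0,0,-0.6],
    [0,0,-0.75],
    [0,0,-0.8]
  ],
  "delta_rot": [
    [0,0,0],
    [0,0,0],
    [0,0,0],
    [0,0,0],
    [0,0,0]
  ]
}}

```text
clock: 73.55
position: [0.5902, 0.0436, 0.2034]
tool_rot: [3.142, -0.004, 0.159]
force: [-0.0, -0.7, 0.3]
grip_width: 0.0854
finger_force: 0.0
```

Request:
{"fn": "apply_moves", "kwargs": {
  "linear": [
    [0,0,0],
    [0,0,0],
    [0,0,0],
    [0,0,0],
    [0,0,0]
  ],
  "delta_rot": [
    [0,0,0],
    [0,0,0],
    [0,0,0],
    [0,0,0],
    [0,0,0]
  ]
}}

```text
clock: 73.97
position: [0.5888, 0.0435, 0.1991]
tool_rot: [-3.142, 0.001, 0.159]
force: [-0.5, -0.5, 0.3]
grip_width: 0.0851
finger_force: 0.0
```

```bash
python3 - <<'E'
from h import *
st,im,d=grab('wrist'); save('w10',im); print(st['position'],st['clock'])
T=optics.camera_info('wrist')['T_tool_cam']; R=Ro.from_euler('xyz',st['tool_rot']).as_matrix(); f=R@T[:3,2]
vv,uu=np.mgrid[0:480,0:640]; uv=np.c_[uu.ravel(),vv.ravel()]; o,r=wray(st,uv); P=o+r*(d.ravel()/(r@f))[:,None]
k=(np.hypot(*(P[:,:2]-SC).T)<.06)&(P[:,2]>.132)&(P[:,2]<.145)
q=P[k]; print(len(q),q.min(0),q.max(0),toscale(((q.min(0)+q.max(0))/2)[:2]))
E
```

```text
[0.58881762 0.04347031 0.19906656] 73.9667
2221 [0.55617642 0.01021281 0.13201138] [0.62301727 0.07729639 0.14215688] [[ 5.97892144e-04 -4.15254563e-05]]
```

View pics/w10.png

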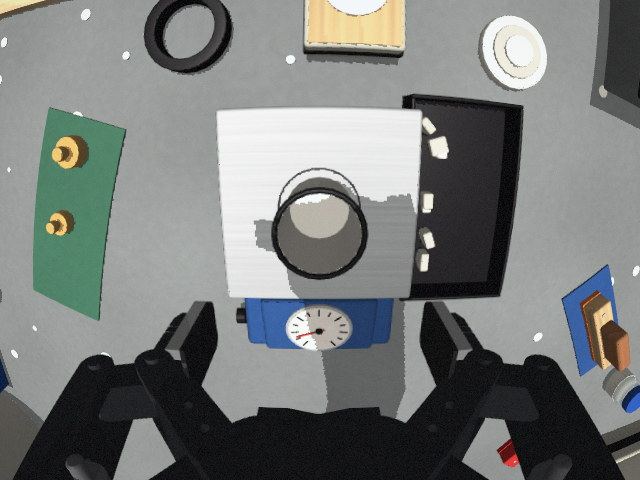

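The tub stands upright on the platform's centre at (320,233), within 1 mm. Both weights are on the mat at (67,152) and (58,224), the scraper is on its pad, and the five chips are in the tray.

```bash
python3 -c "
from h import *
print(workorder.job_done())"
```

```text
the job is handed in; nothing more can be done
None
```

The job is done and handed in at about 74 s: all five chips are in the tray, the scraper is back on its pad, w100 then w200 (the only weights there) were checked and returned to the mat, and the tub stands centred on the platform. One thing to know: the fingertips sit about 45 mm behind the reported TCP, so my first grasp of the scraper closed on air; I corrected for it after that.

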